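# Pack the calibration weights and latch the case

## Robot

A 6-joint arm with a two-finger parallel gripper is mounted at the origin on a cart in front of the work surface, level with it; the furniture and walls round the work are solid. World frame = base frame: x ahead of the robot, y to its left, z up, the work surface at z = 0. Lengths are in m, angles in rad, forces in N, time in s.
With the tool pointing down it reaches from about 0.375 to 0.9 m from the base axis. Payload 3.1 kg.
Tool frame: the origin (TCP) lies on the centre line of the jaws, within the pads' length; the fingertips stand 8 mm ahead of it and the grasp point (between the pads) lies 11 mm behind it; z points along the fingers, y is the line along which they close (so a half turn about z gives the same grasp; the last joint's range is limited). The gripper opens to 85 mm and grips with 20 to 120 N. Pads are 22 mm wide; open, the fingers measure 114 mm over their backs; the gripper's body (76 mm by 85 mm) begins 54 mm behind the grasp point. The pads swing forward as they close: fully open they stand 13 mm farther back than shut.
Start: joints at [-1.474, 0.527, 1.433, -0, 1.181, -0.178], TCP at [0.17, -0.602, 0.239] pointing down, gripper open.
Joint ranges: [-3.08, 3.08], [-0.75, 2.2], [0.22, 2.44], [-1.43, 4.57], [0, 2.65], [-2.85, 2.85]. Speed limits (rad/s): [2.79, 2.79, 3.14, 3.14, 3.14, 3.14].

## Interface

Orientations are given as a unit quaternion [x, y, z, w].
In Python, from station import * gives the robot as it stands.
- The arm moves only by the tool play_rows, never from a script. Its argument "rows" is a list of rows, each a list of 3 entries, a list of its own where there are three numbers: the turn, a rotation vector about the tool's x, y, z in degrees, then the shift along the tool's x, y, z in mm, then the closure, from 0 (fully open) to 1 (shut). In form: [[[ax, ay, az], [dx, dy, dz], jaw], ...]. A call has 1 to 12 rows; each row shifts and turns the commanded pose from where the row before left it, along the tool's axes as they then stand; what a row does not reach is not made up. A row lasts 1/12 s, in which the tool goes at most 41.7 mm and 7.16 degrees, less where a joint would pass 70% of its speed; a pose out of reach is approached as far as the arm can. A call with a gripper value outside its range is refused whole. The fingers move at their own pace and stop on an object; "grip_force" is the grip in N (left out, the last holds). Time passes only in rows, so rows that do not move let the fingers close. It gives the time, the measured TCP pose, the force, the opening and the grip force at its end, in the units of the state.
- sense(): the state, without advancing time (a new reading comes with each control period).
- snapshot(name): name is "scene" or "top"; returns (picture, depth): 400x640x3 uint8, red, green, blue; 400x640 float32, m along the optical axis (not along the pixel's ray), 0 where there is no reading.
- get_calibration(name): a dict with "vfov" (degrees; the focal length in pixels is half the picture's height over the tangent of half this angle, whatever the lens; pixels are square), "cx", "cy" (the principal point, pixels), "xyz" and "attitude" of the camera in the world. Camera axes: x right, y down, z forward; pixel columns grow to the right and rows downward; lengths in m; the calibration is good to about 2 mm. A picture is of the moment at which its call begins. get_calibration takes no time and is no camera call.
- sign_off(): hands the job in; it is judged then, once.
The state is a dict: "t": time; "q": joint angles; "qd": joint speeds; "tau": joint torques, N m; "tcp_pos": TCP position; "tool_rot": TCP orientation; "force": force on the tool from outside, world axes, zero at the start; "ft_torque": the same for the moment, N m; "finger_gap": opening from 0.0 (shut) to 1.0 (fully open); "gripper_force": force on a finger pad.
Only numpy, scipy, OpenCV 4.12 (cv2) and the standard library are available. Lean on these libraries where they do the work, as an engineer would, in place of code of your own. Each camera call takes 0.05 s, during which the arm holds its last target. There are 200 camera calls.

## Task

Pack all the brass weights that stand on the worktop into the open case, upright, the large ones in the deep back row and the small ones in the shallow front row, so that none stands above the rim. Then close the lid fully, swing the latch's bail over so that its bar drops behind the keeper on the lid, and press the latch lever right down past centre until it lies flat. Leave the other things on the worktop where they are.

Things in the scene. Friction and masses are not known exactly. Their poses are not given: they have to be found in the camera images.
- large_1_mid (a point): LARGE brass weight: body 34 mm diameter and 32 mm tall, on it a 4 mm neck and a round grip knob 18 mm diameter, 12 mm tall; 48 mm tall in all; about 0.2 kg. Point at its centre, 24 mm above its foot; z is its own upward axis. May be absent.
- large_2_mid (a point): LARGE brass weight: body 34 mm diameter and 32 mm tall, on it a 4 mm neck and a round grip knob 18 mm diameter, 12 mm tall; 48 mm tall in all; about 0.2 kg. Point at its centre, 24 mm above its foot; z is its own upward axis. May be absent.
- large_3_mid (a point): LARGE brass weight: body 34 mm diameter and 32 mm tall, on it a 4 mm neck and a round grip knob 18 mm diameter, 12 mm tall; 48 mm tall in all; about 0.2 kg. Point at its centre, 24 mm above its foot; z is its own upward axis. May be absent.
- small_1_mid (a point): SMALL brass weight, same shape: body 26 mm diameter and 19 mm tall, on it a 4 mm neck and a round grip knob 16 mm diameter, 11 mm tall; 34 mm tall in all; about 0.1 kg. Point at its centre, 17 mm above its foot; z is its own upward axis. May be absent.
- small_2_mid (a point): SMALL brass weight, same shape: body 26 mm diameter and 19 mm tall, on it a 4 mm neck and a round grip knob 16 mm diameter, 11 mm tall; 34 mm tall in all; about 0.1 kg. Point at its centre, 17 mm above its foot; z is its own upward axis. May be absent.
- small_3_mid (a point): SMALL brass weight, same shape: body 26 mm diameter and 19 mm tall, on it a 4 mm neck and a round grip knob 16 mm diameter, 11 mm tall; 34 mm tall in all; about 0.1 kg. Point at its centre, 17 mm above its foot; z is its own upward axis. May be absent.
- small_row (a point): Centre of the floor of the front, shallow row of the aluminium case, for the SMALL weights; row 40 mm wide (x), 164 mm long (y); the case's rim is 40 mm above this floor, the divider to the back row 20 mm. The case is fixed, 100 x 174 x 64 mm, open on top. Axes of the case: x from its front (latch side, toward the robot) to its back (hinge side), y to the left along the rows, z up.
- large_row (a point): Centre of the floor of the back, deep row of the case, for the LARGE weights; row 44 mm wide, 164 mm long; rim 56 mm above this floor, divider 36 mm. A large weight put in the shallow row would stand 8 mm above the rim and block the lid. Axes of the case: x from its front (latch side, toward the robot) to its back (hinge side), y to the left along the rows, z up.
- lid (a joint): Angle of the hinged lid, rad: 0 closed on the rim, grows as it opens (1.57 upright, up to 1.9). Stiff hinge: it stays where it is left; 2 to 5 N pushes it. 
- lid_hinge (a point): Point on the lid's hinge line, middle of its length. Axes turn with the lid and equal the case's when it is closed: the lid is a plate from 4 to 106 mm toward -x of this point, 174 mm wide (y), underside 1 mm below and outer face 9 mm above the hinge line (z).
- keeper (a point): Point on the lid where the bail bar's centre rests when hooked: in the corner behind the keeper (its back, +x side) and the lid's outer face. The keeper is a steel post, 7 mm thick (x), 16 mm wide (y), rising 14 mm from the outer face at the middle of the lid's front edge; this point is 2.5 mm behind the post and 2.5 mm over the face. Axes turn with the lid as for lid_hinge.
- bail_bar (a point): Centre of the cross bar at the free end of the bail (steel loop with two side wires 36 mm apart, which pass on both sides of keeper and lever). Bar 5 mm thick, lying along the case's y, 73 mm from bail_pivot; the bail's end is sprung and can be drawn out up to 8 mm more at 3 N per mm. The bar must go over the keeper's post and down behind it.
- bail_tab (a point): Grip point of the bail's finger tab: flat steel tab 12 mm wide (y), 6 mm thick, sticking 31 mm out beyond the bail bar and bent 25 degrees upward (as seen with the bail hooked); this point lies on it 20 mm from the bar. Gripped across its 12 mm width it can turn between the fingers as the bail swings.
- bail (a joint): Angle of the bail on the lever, rad: 0 laid over to the robot's side, grows as it swings up and over to the keeper (limit 3.7). Stiff: it stays where it is left. It is about 1.6 to 1.9 when hooked with the lever still open.
- bail_pivot (a point): Axis (along the case's y) on which the bail turns; it is carried by the lever, 18 mm from the lever's axle.
- lever (a joint): Angle of the latch lever, rad: 0 fully open (standing up, leaning 15 degrees from vertical to the lid), grows as it is pressed over toward the robot and down, 1.83 fully down (level, lying flat over the bracket). With the bail hooked it passes dead centre at about 1.3 (a few N at its end) and then holds itself down. Stiff: stays where it is left.
- lever_axle (a point): The lever's axle (axis along the case's y), on the bracket at the case's front, 46 mm above the worktop. Axes of the case: x from its front (latch side, toward the robot) to its back (hinge side), y to the left along the rows, z up.
- lever_end (a point): Far end of the lever on its centre line, 50 mm from the axle; the lever is a steel bar 18 mm wide (y), 6 mm thick, thicker (10 mm) in its last 10 mm. To close it is pushed at this end from the lid's side, over to the robot's side and down.
- water_cooler: Water cooler, a big grey box 320 mm deep (x), 300 mm wide (y), 352 mm tall, fixed on the worktop behind the middle of the work; origin under its centre. An obstacle: pass in front of it.
- tin: Bystander: flat grease tin with blue lid, 64 mm diameter, 33 mm tall, origin under its centre; leave alone.
- ring: Bystander: black rubber ring 42 mm across, 8 mm thick, lying flat; leave alone.
- yellow_jar: Bystander: jar with yellow cap, 56 mm diameter, 90 mm tall, origin under its centre; leave alone.
Not all that is in view belongs to the job. Leave any blue look-alike of the part that bears large_2_mid alone.

How it is judged:
On the way, in this order (a step that is already met when the one before it is completed fails the run):
1. every weight stands upright in the row for its size (x of large_1_mid in the frame of large_row between -0.01 and 0.01 m and y of large_1_mid in the frame of large_row between -0.085 and 0.085 m and z of large_1_mid in the frame of large_row between 0.018 and 0.03 m and angle between each of large_1_mid, large_2_mid, large_3_mid, small_1_mid, small_2_mid, small_3_mid's own z axis and vertical below 0.15 rad and x of large_2_mid in the frame of large_row between -0.01 and 0.01 m and y of large_2_mid in the frame of large_row between -0.085 and 0.085 m and z of large_2_mid in the frame of large_row between 0.018 and 0.03 m and x of large_3_mid in the frame of large_row between -0.01 and 0.01 m and y of large_3_mid in the frame of large_row between -0.085 and 0.085 m and z of large_3_mid in the frame of large_row between 0.018 and 0.03 m and x of small_1_mid in the frame of small_row between -0.012 and 0.012 m and y of small_1_mid in the frame of small_row between -0.085 and 0.085 m and z of small_1_mid in the frame of small_row between 0.011 and 0.023 m and x of small_2_mid in the frame of small_row between -0.012 and 0.012 m and y of small_2_mid in the frame of small_row between -0.085 and 0.085 m and z of small_2_mid in the frame of small_row between 0.011 and 0.023 m and x of small_3_mid in the frame of small_row between -0.012 and 0.012 m and y of small_3_mid in the frame of small_row between -0.085 and 0.085 m and z of small_3_mid in the frame of small_row between 0.011 and 0.023 m), for 0.2 s.
2. the lid is closed over the weights (all of step 1 and value of joint lid below 0.03 rad), for 0.2 s.
3. the bail's bar is down behind the keeper (value of joint lid below 0.03 rad and x of bail_bar in the frame of keeper between -0.004 and 0.018 m and z of bail_bar in the frame of keeper between -0.006 and 0.007 m), for 0.2 s.
4. the lever is pressed fully down with the bail hooked (all of step 3 and value of joint lever above 1.72 rad), for 0.2 s.
At the end, for the whole second after the job is handed in: Every weight that is present stands upright (within 0.15 rad) on the floor of its row (large: deep back row, small: shallow front row) and at rest; lid within 0.03 rad of closed; bail bar within 5 mm of its place behind the keeper; lever beyond 1.72 rad (all of step 2 and x of bail_bar in the frame of keeper between -0.004 and 0.005 m and z of bail_bar in the frame of keeper between -0.005 and 0.005 m and value of joint lever above 1.72 rad and linear speed of each of large_1, large_2, large_3, small_1, small_2, small_3 below 0.02 m/s); the robot touches nothing.
It fails at once if the grease tin is displaced by more than 5 cm (distance of tin from where it was at the start of the episode above 0.05 m).
It fails at once if the rubber ring is displaced by more than 5 cm (distance of ring from where it was at the start of the episode above 0.05 m).
It fails at once if the jar with the yellow cap is displaced by more than 5 cm (distance of yellow_jar from where it was at the start of the episode above 0.05 m).
Of large_1, large_2, large_3, small_1, small_2, small_3 only 3 to 5 are there at a start; the rules pass over those that are not, and their reading is None.
At some moment in a run one of large_1, large_2, large_3, small_1, small_2, small_3 may be knocked a few centimetres aside while the robot is not near it.
It also fails if it takes over 210 s, if anything falls off the work surface, if the arm or the gripper's body presses on something with over 40 N, if the wrist force passes 120 N, or if a joint passes its speed limit or range.

## Working session

There is one attempt and no reset: what is moved stays moved. The work goes in short steps, Python scripts to look and compute and a tool call to move; the robot and the scene stay as the last step left them, time stands still between calls to the robot, and variables do not carry over. Pictures are saved under pics/ and viewed, at most 14 in all, crops included, and the job is handed in when it is done.

Besides the shell and the picture viewer there is one more tool, called after "Emit:" by a JSON object that holds its "op" and its "data", one argument or row to a line. play_rows: Moves the arm, as the interface text tells. Its arguments: {"type":"object","properties":{"rows":{"type":"array","items":{"type":"array"}},"grip_force":{"type":"number"}},"required":["rows"]}

```bash
ls; mkdir -p pics; cat > h.py <<'E'
from station import *
import numpy as np, cv2
from scipy.spatial.transform import Rotation as R
def snap(n,tag):
    p,d=snapshot(n); cv2.imwrite(f'pics/{tag}.png',p[:,:,::-1]); np.save(f'pics/{tag}.npy',d); return p,d
def cal(n):
    c=get_calibration(n); f=200/np.tan(np.radians(c['vfov'])/2); a=np.array(c['attitude'])
    Rm=R.from_quat(a).as_matrix() if a.size==4 else a.reshape(3,3)
    return f,c['cx'],c['cy'],np.array(c['xyz']),Rm
def cloud(n,d):
    f,cx,cy,t,Rm=cal(n); v,u=np.mgrid[:400,:640]
    P=np.stack([(u-cx)/f*d,(v-cy)/f*d,d],-1)@Rm.T+t
    P[d==0]=np.nan; return P
def proj(n,X):
    f,cx,cy,t,Rm=cal(n); p=(np.array(X)-t)@Rm; return f*p[...,0]/p[...,2]+cx, f*p[...,1]/p[...,2]+cy
E
python3 - <<'E'
from h import *
for n in('scene','top'):
    print(n,get_calibration(n)); snap(n,n+'0')
s=sense(); print({k:np.round(v,3) for k,v in s.items()})
E
```

```text
pics
scene {'vfov': 47.06523704604436, 'cx': 316.4677782844271, 'cy': 195.56056413719804, 'xyz': array([-0.3507845 ,  0.50204411,  0.94454935]), 'attitude': array([-0.44415886,  0.78279431, -0.37344808,  0.22470539])}
top {'vfov': 57.94715705507278, 'cx': 316.2966638329201, 'cy': 202.94976918927105, 'xyz': array([0.45031653, 0.00128843, 1.06147564]), 'attitude': array([-0.69732013,  0.71507258, -0.03203291,  0.03727911])}
{'t': np.float64(0.1), 'q': array([-1.474,  0.528,  1.434, -0.   ,  1.181, -0.179]), 'qd': array([ 0.   , -0.   , -0.002,  0.   ,  0.   ,  0.001]), 'tau': array([-0.0000e+00, -4.4331e+01, -1.7859e+01, -0.0000e+00,  4.0000e-03,
       -0.0000e+00]), 'tcp_pos': array([ 0.17 , -0.601,  0.238]), 'tool_rot': array([ 0.991,  0.137,  0.   , -0.001]), 'force': array([ 0.241,  0.13 , -0.884]), 'ft_torque': array([-0.029, -0.025,  0.028]), 'gripper_force': np.float64(0.0), 'finger_gap': np.float64(1.001)}
```

View pics/top0.png

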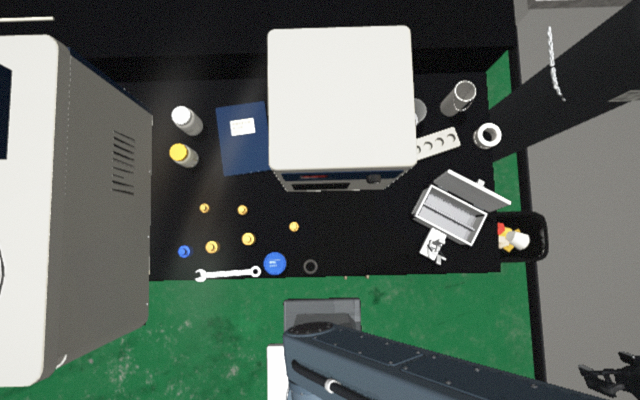

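View pics/scene0.png

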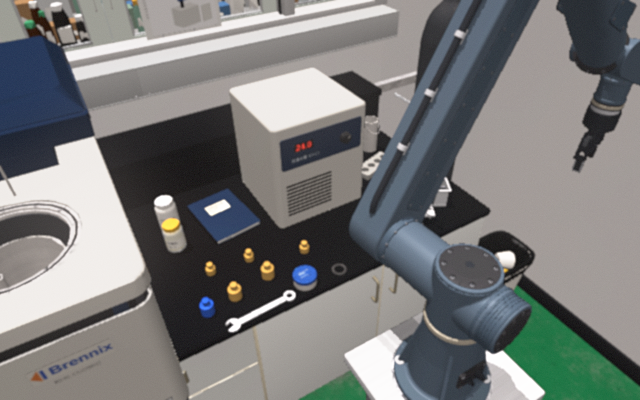

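The top view shows five brass weights at pixels (204,208), (242,210), (294,227), (248,239) and (212,247). The blue look-alike is at (184,252), and the other brass/yellow thing is the jar cap at (180,152). The case is at (450,213), with its latch at (433,245).

```bash
python3 - <<'E'
from h import *
p=cv2.imread('pics/top0.png'); d=np.load('pics/top0.npy'); P=cloud('top',d)
a=cv2.resize(p[190:265,170:310],None,fx=5,fy=5,interpolation=cv2.INTER_CUBIC)
b=cv2.resize(p[165:270,405:515],None,fx=5.5,fy=5.5,interpolation=cv2.INTER_CUBIC)
cv2.imwrite('pics/ca.png',a);cv2.imwrite('pics/cb.png',b)
hsv=cv2.cvtColor(p,cv2.COLOR_BGR2HSV); m=cv2.inRange(hsv,(10,90,60),(30,255,255)); m[:, :150]=0;m[:195]=0;m[262:]=0;m[:,330:]=0
n,l,st,c=cv2.connectedComponentsWithStats(m)
for i in range(1,n):
    if st[i,4]>10:
        q=P[l==i]; print(c[i].round(1),st[i,4],np.nanmin(q,0).round(3),np.nanmax(q,0).round(3),np.nanmedian(q,0).round(3))
print('table',P[225:232,200:215].reshape(-1,3).mean(0), P[255:262,380:400].reshape(-1,3).mean(0))
for u,v in [(184,252),(275,264),(311,267),(180,152),(184,160)]: print(u,v,P[v,u].round(3))
E
```

```text
[204.2 207.7] 94 [ 0.533  0.321 -0.005] [0.564 0.356 0.038] [0.547 0.332 0.018]
[242.  209.5] 97 [ 0.528  0.211 -0.004] [0.557 0.243 0.036] [0.539 0.223 0.018]
[293.7 226.2] 93 [ 0.474  0.06  -0.004] [0.503 0.09  0.038] [0.487 0.074 0.018]
[248.  238.7] 158 [ 0.436  0.188 -0.005] [0.475 0.232 0.052] [0.454 0.204 0.031]
[211.9 246.5] 162 [ 0.416  0.292 -0.004] [0.454 0.337 0.051] [0.435 0.306 0.031]
table [nan nan nan] [ 0.38876858 -0.20078514 -0.00045065]
184 252 [0.422 0.381 0.046]
275 264 [0.382 0.128 0.032]
311 267 [ 0.368  0.028 -0.002]
180 152 [0.696 0.379 0.089]
184 160 [0.678 0.374 0.073]
```

View pics/cb.png

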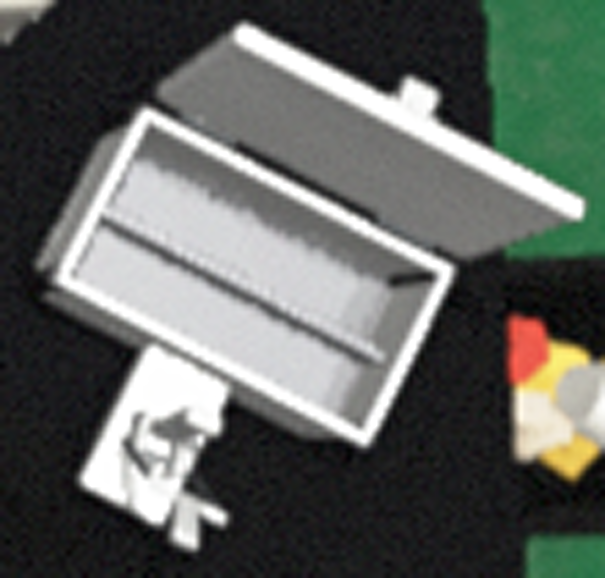

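View pics/ca.png

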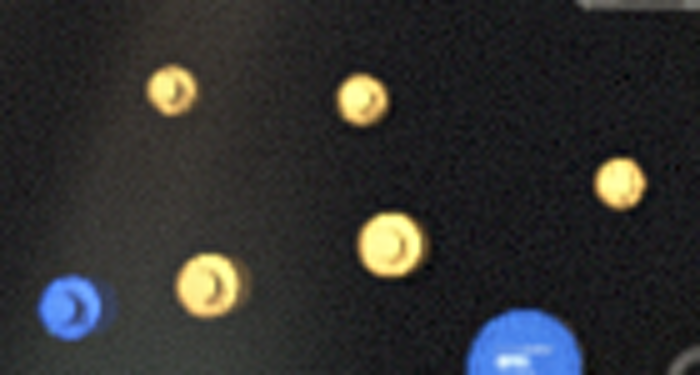

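The crop shows three small weights (top row) and two large (lower row). The case has its rim corners at (148,108), (455,265), (370,445) and (60,280) in the crop, and the bail is laid towards the robot. Next I'll fit the case pose and the lid.

```bash
cat >> h.py <<'E'
def onplane(n,u,v,z):
    f,cx,cy,t,Rm=cal(n); r=Rm@np.array([(u-cx)/f,(v-cy)/f,1]); return t+r*(z-t[2])/r[2]
E
python3 - <<'E'
from h import *
from scipy.optimize import least_squares
d=np.load('pics/top0.npy'); P=cloud('top',d)
C=[(148,108),(455,265),(370,445),(60,280)]
W=np.array([onplane('top',405+(u+.5)/5.5-.5,165+(v+.5)/5.5-.5,.064)[:2] for u,v in C])
print(W.round(4), np.linalg.norm(W-np.roll(W,-1,0),axis=1))
L=np.array([[.05,.087],[.05,-.087],[-.05,-.087],[-.05,.087]]) # back-left, back-right, front-right, front-left
f=lambda p:(L@np.array([[np.cos(p[2]),np.sin(p[2])],[-np.sin(p[2]),np.cos(p[2])]])+p[:2]-W).ravel()
r=least_squares(f,[*W.mean(0),0]); print(r.x,np.degrees(r.x[2]),f(r.x).round(4))
x,y,th=r.x
# points in the case frame
c,s=np.cos(th),np.sin(th)
Q=P.reshape(-1,3).copy(); ok=~np.isnan(Q[:,0]); Q=Q[ok]; dx=Q[:,0]-x;dy=Q[:,1]-y
Q[:,0]=c*dx+s*dy;Q[:,1]=-s*dx+c*dy
np.save('pics/Q.npy',Q)
def show(m,name): print(name,m.sum(),Q[m][np.argsort(Q[m][:,0])][::max(1,m.sum()//25)].round(3).tolist())
m=(abs(Q[:,1])<.06)&(Q[:,0]>.045)&(Q[:,0]<.15)&(Q[:,2]>.02); show(m,'lid')
m=(abs(Q[:,1])<.03)&(Q[:,0]<-.05)&(Q[:,0]>-.2)&(Q[:,2]>.015); show(m,'latch')
m=(abs(Q[:,1])<.09)&(abs(Q[:,0])<.05)&(abs(Q[:,2]-.064)<.003); print('rim',m.sum(),np.median(Q[m][:,2]))
for a,b in((-.04,-.012),(.01,.035)):
    m=(abs(Q[:,1])<.04)&(Q[:,0]>a)&(Q[:,0]<b); print('floor',np.median(Q[m][:,2]))
E
```

```text
[[ 0.5927 -0.3141]
 [ 0.5093 -0.4631]
 [ 0.4208 -0.4147]
 [ 0.5068 -0.2653]] [0.17068457 0.10081918 0.17234708 0.09882645]
[ 0.50738535 -0.36429938 -0.51428561] -29.466394807730502 [ 0.0011  0.001  -0.0012 -0.0016  0.0002 -0.0008 -0.0001  0.0013]
lid 1210 [[0.045, -0.003, 0.052], [0.045, -0.028, 0.023], [0.046, 0.031, 0.052], [0.046, -0.038, 0.035], [0.048, 0.012, 0.064], [0.052, 0.05, 0.069], [0.055, 0.012, 0.083], [0.056, -0.027, 0.09], [0.057, -0.052, 0.092], [0.058, 0.053, 0.085], [0.059, 0.01, 0.109], [0.059, 0.024, 0.114], [0.06, -0.012, 0.116], [0.061, 0.036, 0.12], [0.062, 0.049, 0.128], [0.063, 0.022, 0.138], [0.063, -0.024, 0.141], [0.064, 0.029, 0.159], [0.065, -0.028, 0.166], [0.066, 0.047, 0.161], [0.066, 0.021, 0.17], [0.068, -0.029, 0.168], [0.07, -0.0, 0.168], [0.072, -0.049, 0.172], [0.075, 0.042, 0.171], [0.087, 0.001, 0.164]]
latch 561 [[-0.145, 0.007, 0.152], [-0.134, 0.007, 0.143], [-0.129, 0.015, 0.038], [-0.126, -0.009, 0.037], [-0.124, -0.007, 0.13], [-0.122, 0.014, 0.035], [-0.12, 0.022, 0.118], [-0.117, 0.017, 0.036], [-0.114, 0.021, 0.106], [-0.11, 0.009, 0.037], [-0.106, -0.013, 0.067], [-0.104, -0.008, 0.035], [-0.101, -0.007, 0.058], [-0.096, -0.0, 0.037], [-0.092, -0.007, 0.039], [-0.09, 0.001, 0.059], [-0.087, 0.002, 0.074], [-0.085, 0.015, 0.048], [-0.081, 0.003, 0.1], [-0.077, 0.019, 0.037], [-0.072, 0.008, 0.036], [-0.066, 0.011, 0.036], [-0.063, 0.009, 0.035], [-0.059, 0.008, 0.036], [-0.055, 0.007, 0.036], [-0.051, 0.013, 0.037]]
rim 306 0.06339955886792131
floor 0.023624185811144782
floor 0.008279193256676587
```

```bash
cat >> h.py <<'E'
CX,CY,TH=.5074,-.3643,-.5143
def c2w(p): c,s=np.cos(TH),np.sin(TH); return np.array([CX+c*p[0]-s*p[1],CY+s*p[0]+c*p[1],p[2]])
def w2c(p): c,s=np.cos(TH),np.sin(TH); a,b=p[0]-CX,p[1]-CY; return np.array([c*a+s*b,-s*a+c*b,p[2]])
DOWN=R.from_matrix(np.array([[-np.cos(TH),-np.sin(TH),0],[-np.sin(TH),np.cos(TH),0],[0,0,-1]]).T.T)
def tgt(tilt=0): # tool x=-case x, y=+case y, z=down; tilt about tool y (deg)
    c,s=np.cos(TH),np.sin(TH); M=np.array([[-c,-s,0],[-s,c,0],[0,0,-1]]); return R.from_matrix(M)*R.from_euler('y',tilt,degrees=True)
def plan(wps,step=36,start=None):
    """wps: list of (world xyz, Rotation); prints segments: rotvec(deg), shift mm (in the final tool axes if turned), rows"""
    s=sense(); p=np.array(s['tcp_pos']); r=R.from_quat(s['tool_rot'])
    if start is not None: p,r=start
    print('now',p.round(4),'case',w2c(p).round(4),'tilt err',np.degrees((r.inv()*tgt()).as_rotvec()).round(1),'F',np.round(s['force'],1),'gap',np.round(s['finger_gap'],3),'t',s['t'])
    for x,q in wps:
        x=np.array(x); dr=np.degrees((r.inv()*q).as_rotvec()); d=x-p
        n=int(max(1,np.ceil(np.linalg.norm(d)*1e3/step),np.ceil(np.linalg.norm(dr)/6.9)))
        if np.linalg.norm(dr)<.4: print(n,'x',(q.inv().apply(d)*1e3/n).round(1).tolist())
        else:
            k=r; rows=[]
            for i in range(n):
                k=r*R.from_rotvec(np.radians(dr)*(i+1)/n); rows.append((k.inv().apply(d)*1e3/n).round(1).tolist())
            print(n,'turn',(dr/n).round(2).tolist(),rows)
        p,r=x,q
E
python3 - <<'E'
from h import *
plan([(c2w((.01,0,.25)),tgt()),(c2w((.035,0,.16)),tgt()),(c2w((.067,0,.16)),tgt()),(c2w((.03,0,.16)),tgt())])
P=np.load('pics/top0.npy'); P=cloud('top',P)
print('cooler front', [P[v,340].round(3).tolist() for v in (140,165,172,180,186,190,194)], P[120,272].round(3),P[120,410].round(3))
E
```

```text
now [ 0.1696 -0.6009  0.2384] case [-0.1777 -0.3722  0.2384] tilt err [-0.000e+00 -1.000e-01 -1.348e+02] F [ 0.2  0.1 -0.9] gap 1.001 t 0.1
20 turn [-0.0, -0.01, -6.74] [[20.4, -4.1, -0.6], [20.8, -1.7, -0.6], [20.8, 0.8, -0.6], [20.6, 3.2, -0.6], [20.1, 5.6, -0.6], [19.3, 7.9, -0.6], [18.2, 10.2, -0.6], [16.9, 12.2, -0.6], [15.3, 14.1, -0.6], [13.6, 15.8, -0.6], [11.6, 17.3, -0.6], [9.5, 18.5, -0.6], [7.3, 19.5, -0.6], [4.9, 20.3, -0.6], [2.5, 20.7, -0.6], [0.1, 20.8, -0.6], [-2.4, 20.7, -0.6], [-4.8, 20.3, -0.6], [-7.1, 19.6, -0.6], [-9.4, 18.6, -0.6]]
3 x [-8.3, 0.0, 30.0]
1 x [-32.0, -0.0, 0.0]
2 x [18.5, 0.0, 0.0]
cooler front [[0.646, -0.045, 0.351], [0.595, -0.044, 0.35], [0.589, -0.046, 0.31], [0.59, -0.052, 0.193], [0.59, -0.058, 0.097], [0.592, -0.063, -0.001], [0.579, -0.063, 0.004]] [0.692 0.091 0.35 ] [ 0.684 -0.187  0.351]
```

Emit:
{"op": "play_rows", "data": {
  "rows": [
    [[0,0,-6.7],[20.4,-4.1,-0.6],1],
    [[0,0,-6.7],[20.8,-1.7,-0.6],1],
    [[0,0,-6.7],[20.8,0.8,-0.6],1],
    [[0,0,-6.7],[20.6,3.2,-0.6],1],
    [[0,0,-6.7],[20.1,5.6,-0.6],1],
    [[0,0,-6.7],[19.3,7.9,-0.6],1],
    [[0,0,-6.7],[18.2,10.2,-0.6],1],
    [[0,0,-6.7],[16.9,12.2,-0.6],1],
    [[0,0,-6.7],[15.3,14.1,-0.6],1],
    [[0,0,-6.7],[13.6,15.8,-0.6],1],
    [[0,0,-6.7],[11.6,17.3,-0.6],1],
    [[0,0,-6.7],[9.5,18.5,-0.6],1]
  ]
}}

```text
t: 1.1
tcp_pos: [0.3934, -0.4876, 0.246]
tool_rot: [0.666, 0.746, 0.0, -0.001]
force: [0.6, -0.1, 0.5]
finger_gap: -0.002
gripper_force: 0.0
```

Emit:
{"op": "play_rows", "data": {
  "rows": [
    [[0,0,-6.7],[7.3,19.5,0],1],
    [[0,0,-6.7],[5,20.3,0],1],
    [[0,0,-6.7],[2.5,20.7,0],1],
    [[0,0,-6.7],[0,20.8,0],1],
    [[0,0,-6.7],[-2.4,20.7,0],1],
    [[0,0,-6.7],[-4.8,20.3,0],1],
    [[0,0,-6.7],[-7,19.6,0],1],
    [[0,0,-6.7],[-9.4,18.6,0],1],
    [[0,0,0],[0,0,0],1]
  ]
}}

```text
t: 1.85
tcp_pos: [0.545, -0.4118, 0.2458]
tool_rot: [0.258, 0.966, 0.001, 0.0]
force: [-0.5, 0.1, 0.2]
finger_gap: -0.002
gripper_force: 0.0
```

```bash
python3 - <<'E'
from h import *
plan([(c2w((.035,0,.16)),tgt()),(c2w((.067,0,.16)),tgt()),(c2w((.02,0,.18)),tgt())])
E
```

```text
now [ 0.545  -0.4118  0.2458] case [ 0.0561 -0.0229  0.2458] tilt err [ 0.1  0.  -0.4] F [-0.5  0.1  0.2] gap -0.002 t 1.85
3 turn [0.04, 0.01, -0.13] [[7.1, 7.5, 28.6], [7.1, 7.6, 28.6], [7.0, 7.6, 28.6]]
1 x [-32.0, -0.0, 0.0]
2 x [23.5, 0.0, -10.0]
```

Emit:
{"op": "play_rows", "data": {
  "rows": [
    [[0,0,0],[24,22,6],1],
    [[0,0,-0.4],[2,0,34],1],
    [[0,0,0],[0,0,34],1],
    [[0,0,0],[0,0,12],1],
    [[0,0,0],[-10,0,0],1],
    [[0,0,0],[-8,0,0],1],
    [[0,0,0],[-8,0,0],1],
    [[0,0,0],[-8,0,0],1],
    [[0,0,0],[-3,0,0],1],
    [[0,0,0],[0,0,0],1]
  ]
}}

```text
t: 2.68
tcp_pos: [0.5635, -0.4014, 0.161]
tool_rot: [0.258, 0.966, -0.0, 0.001]
force: [-0.8, -0.7, 0.3]
finger_gap: -0.003
gripper_force: 0.0
```

```bash
sed -i 's/k=r\*R.from_rotvec(np.radians(dr)\*(i+1)\/n)/k=r*R.from_rotvec(np.radians(dr)*i\/n)/' h.py; python3 - <<'E'
from h import *
snap('top','t2')
W0=(.487,.074)
plan([(c2w((.03,0,.2)),tgt()),((.44,-.15,.2),tgt()),((.42,-.02,.2),tgt()),((.487,.074,.12),tgt()),((.487,.074,.029),tgt())])
E
```

```text
now [ 0.5635 -0.4013  0.1611] case [ 0.067  -0.0046  0.1611] tilt err [-0.   0.1 -0.4] F [-1.2 -0.8  0.2] gap 0.001 t 2.7333
2 turn [-0.01, 0.07, -0.2] [[18.5, 2.2, -19.5], [18.5, 2.2, -19.5]]
7 x [27.7, 21.9, 0.0]
4 x [20.3, 25.8, 0.0]
4 x [-3.0, 28.7, 20.0]
3 x [0.0, 0.0, 30.3]
```

Emit:
{"op": "play_rows", "data": {
  "rows": [
    [[0,0,0],[19,2,-20],0.5],
    [[0,0,-0.4],[18,2,-20],0.5],
    [[0,0,0],[28,22,0],0.5],
    [[0,0,0],[28,22,0],0.5],
    [[0,0,0],[28,22,0],0.5],
    [[0,0,0],[28,22,0],0.5],
    [[0,0,0],[28,22,0],0.5],
    [[0,0,0],[28,22,0],0.5],
    [[0,0,0],[27,22,0],0.5],
    [[0,0,0],[20,26,0],0.5],
    [[0,0,0],[20,26,0],0.5],
    [[0,0,0],[20,26,0],0.5]
  ]
}}

```text
t: 3.73
tcp_pos: [0.4249, -0.0502, 0.2015]
tool_rot: [0.255, 0.967, -0.0, 0.002]
force: [0.8, -0.2, -0.1]
finger_gap: 0.5
gripper_force: 0.0
```

Emit:
{"op": "play_rows", "data": {
  "rows": [
    [[0,0,0],[20,26,0],0.5],
    [[0,0,0],[-3,29,20],0.5],
    [[0,0,0],[-3,29,20],0.5],
    [[0,0,0],[-3,29,20],0.5],
    [[0,0,0],[-3,29,20],0.5],
    [[0,0,0],[0,0,20],0.5],
    [[0,0,0],[0,0,0],0.5]
  ]
}}

```text
t: 4.32
tcp_pos: [0.4871, 0.0777, 0.0984]
tool_rot: [0.253, 0.967, -0.0, -0.001]
force: [-0.5, 0.0, 0.2]
finger_gap: 0.502
gripper_force: 0.0
```

```bash
python3 - <<'E'
from h import *
# refine the knobs from the clearer picture, tip points only
P=cloud('top',np.load('pics/top0.npy')); p=cv2.imread('pics/top0.png')
for c,h in (((204,208),.034),((242,210),.034),((294,226),.034),((248,239),.048),((212,247),.048)):
    Q=P[c[1]-9:c[1]+10,c[0]-9:c[0]+10].reshape(-1,3); Q=Q[abs(Q[:,2]-h)<.0055]; print(c,len(Q),((np.nanmin(Q,0)+np.nanmax(Q,0))/2).round(4),np.nanmean(Q,0).round(4))
plan([((.487,.074,.029),tgt())])
E
```

```text
(204, 208) 24 [0.5482 0.3343 0.0331] [0.5483 0.3339 0.0325]
(242, 210) 25 [0.541  0.2225 0.033 ] [0.5405 0.2232 0.0329]
(294, 226) 24 [0.4888 0.0743 0.0336] [0.4888 0.0741 0.0331]
(248, 239) 33 [0.4566 0.2042 0.048 ] [0.4566 0.2046 0.0474]
(212, 247) 34 [0.4355 0.3086 0.0473] [0.4357 0.3086 0.0471]
now [0.4871 0.0777 0.0984] case [-0.235   0.3748  0.0984] tilt err [-0.1 -0.1  0.2] F [-0.5  0.   0.2] gap 0.502 t 4.3167
2 x [-0.8, -1.6, 34.7]
```

Emit:
{"op": "play_rows", "data": {
  "rows": [
    [[0,0,0],[-3,-2,24],0.5],
    [[0,0,0],[0,0,24],0.5],
    [[0,0,0],[0,0,15],0.5],
    [[0,0,0],[0,0,6],0.5],
    [[0,0,0],[0,0,0],1],
    [[0,0,0],[0,0,0],1],
    [[0,0,0],[0,0,0],1],
    [[0,0,0],[0,0,0],1],
    [[0,0,0],[0,0,0],1],
    [[0,0,0],[0,0,-20],1],
    [[0,0,0],[0,0,-25],1],
    [[0,0,0],[0,0,0],1]
  ],
  "grip_force": 30
}}

```text
t: 5.32
tcp_pos: [0.4914, 0.073, 0.08]
tool_rot: [0.254, 0.967, 0.001, 0.003]
force: [0.2, -0.0, -1.1]
finger_gap: 0.161
gripper_force: 29.5
```

```bash
python3 - <<'E'
from h import *
plan([((.44,-.03,.17),tgt()),((.42,-.14,.17),tgt()),(c2w((-.025,.05,.16)),tgt()),(c2w((-.025,.05,.0545)),tgt())])
snap('scene','s3')
E
```

```text
now [0.4914 0.073  0.08  ] case [-0.2291  0.3729  0.08  ] tilt err [0.2 0.4 0. ] F [ 0.2 -0.  -1.1] gap 0.161 t 5.3167
5 turn [0.03, 0.07, 0.01] [[-1.3, -22.9, -18.1], [-1.3, -23.0, -18.1], [-1.3, -23.0, -18.0], [-1.2, -23.0, -18.0], [-1.2, -23.0, -18.0]]
4 x [-9.2, -26.4, 0.0]
6 x [-26.9, -17.0, 1.7]
3 x [0.0, 0.0, 35.2]
```

Emit:
{"op": "play_rows", "data": {
  "rows": [
    [[0,0,0],[-1,-23,-18],1],
    [[0,0.4,0],[-1,-23,-18],1],
    [[0,0,0],[-1,-23,-18],1],
    [[0,0,0],[-1,-23,-18],1],
    [[0,0,0],[-1,-23,-18],1],
    [[0,0,0],[-9,-26,0],1],
    [[0,0,0],[-9,-26,0],1],
    [[0,0,0],[-9,-26,0],1],
    [[0,0,0],[-9,-26,0],1],
    [[0,0,0],[-27,-17,2],1],
    [[0,0,0],[-27,-17,2],1],
    [[0,0,0],[-27,-17,2],1]
  ]
}}

```text
t: 6.37
tcp_pos: [0.4625, -0.2233, 0.159]
tool_rot: [0.255, 0.967, 0.001, -0.004]
force: [-0.1, -0.4, -0.1]
finger_gap: 0.164
gripper_force: 29.5
```

Emit:
{"op": "play_rows", "data": {
  "rows": [
    [[0,0,0],[-27,-17,2],1],
    [[0,0,0],[-27,-17,2],1],
    [[0,0,0],[-27,-20,0],1],
    [[0,0,0],[0,-2,30],1],
    [[0,0,0],[0,0,20],1],
    [[0,0,0],[0,0,0],1],
    [[0,0,0],[0,0,0],1]
  ]
}}

```text
t: 6.95
tcp_pos: [0.5042, -0.3095, 0.1033]
tool_rot: [0.254, 0.967, 0.002, -0.006]
force: [0.8, -0.4, -0.5]
finger_gap: 0.159
gripper_force: 29.5
```

```bash
python3 - <<'E'
from h import *
plan([(c2w((-.025,.045,.058)),tgt())])
p,d=snap('scene','s4')
u,v=proj('scene',sense()['tcp_pos']); print(u,v)
u,v=int(u),int(v); cv2.imwrite('pics/s4c.png',cv2.resize(p[max(0,v-60):v+60,u-70:u+70,::-1],None,fx=5,fy=5,interpolation=cv2.INTER_CUBIC))
E
```

```text
now [ 0.5042 -0.3095  0.1033] case [-0.0297  0.0462  0.1033] tilt err [ 0.1 -0.7  0. ] F [ 0.8 -0.4 -0.5] gap 0.159 t 6.95
2 turn [0.03, -0.34, 0.0] [[-2.6, -0.6, 22.6], [-2.5, -0.6, 22.6]]
409.0841719805385 176.76997953537042
```

View pics/s4c.png

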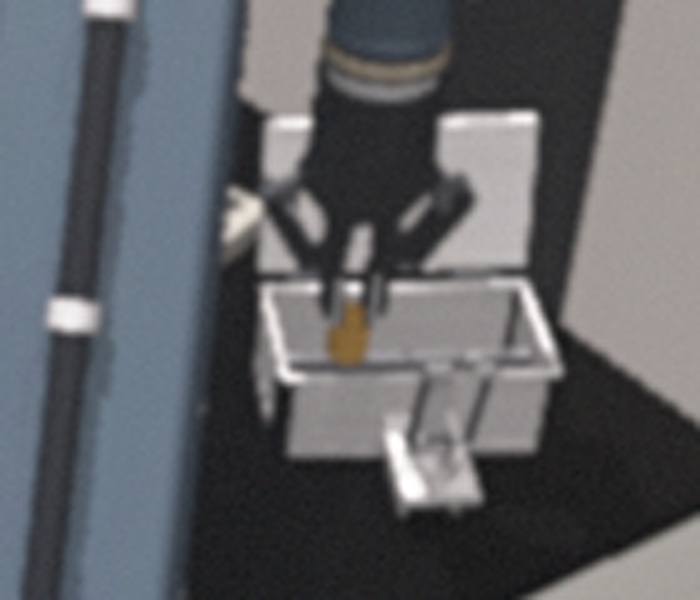

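The weight is held upright under the fingers at crop pixel (348,335), over the front row. Next I'll lower and release it.

Emit:
{"op": "play_rows", "data": {
  "rows": [
    [[0,0,0],[-4,-1,20],1],
    [[0,-0.6,0],[0,0,14],1],
    [[0,0,0],[0,0,6],1],
    [[0,0,0],[0,0,4],1],
    [[0,0,0],[0,0,0],1]
  ]
}}

```text
t: 7.42
tcp_pos: [0.5085, -0.3131, 0.0614]
tool_rot: [0.254, 0.967, -0.0, 0.002]
force: [0.5, 0.8, -1.2]
finger_gap: 0.161
gripper_force: 29.5
```

```bash
python3 - <<'E'
from h import *
plan([(c2w((-.025,.045,.055)),tgt())])
E
```

```text
now [ 0.5085 -0.3131  0.0614] case [-0.0242  0.0451  0.0614] tilt err [-0.   0.2  0. ] F [ 0.5  0.8 -1.2] gap 0.161 t 7.4167
1 x [0.8, -0.1, 6.4]
```

Emit:
{"op": "play_rows", "data": {
  "rows": [
    [[0,0,0],[0,0,2],1],
    [[0,0,0],[0,0,1.5],1],
    [[0,0,0],[0,0,0],1]
  ]
}}

```text
t: 7.67
tcp_pos: [0.5086, -0.3135, 0.0581]
tool_rot: [0.254, 0.967, -0.001, 0.002]
force: [0.3, 0.1, -1.4]
finger_gap: 0.16
gripper_force: 29.5
```

Emit:
{"op": "play_rows", "data": {
  "rows": [
    [[0,0,0],[0,0,1.5],1],
    [[0,0,0],[0,0,0],1]
  ]
}}

```text
t: 7.83
tcp_pos: [0.5088, -0.3136, 0.0567]
tool_rot: [0.254, 0.967, -0.001, 0.002]
force: [-0.1, 0.8, 1.4]
finger_gap: 0.165
gripper_force: 29.8
```

Emit:
{"op": "play_rows", "data": {
  "rows": [
    [[0,0,0],[0,0,0],0.7],
    [[0,0,0],[0,0,0],0.7],
    [[0,0,0],[0,0,-12],0.6],
    [[0,0,0],[0,0,-30],0.5],
    [[0,0,0],[0,0,-34],0.5],
    [[0,0,0],[0,0,-24],0.5]
  ]
}}

```text
t: 8.33
tcp_pos: [0.5086, -0.3137, 0.159]
tool_rot: [0.254, 0.967, -0.001, 0.003]
force: [0.3, -0.8, 0.0]
finger_gap: 0.497
gripper_force: 0.0
```

```bash
python3 - <<'E'
from h import *
plan([((.42,-.14,.16),tgt()),((.44,.03,.16),tgt()),((.541,.2227,.10),tgt()),((.541,.2227,.0325),tgt())])
p,d=snap('top','t5')
P=cloud('top',d)
b=p[165:270,405:515,::-1]; a=p[190:265,170:310,::-1]
cv2.imwrite('pics/t5c.png',np.vstack([cv2.resize(a,(560,300),interpolation=2),cv2.resize(b[20:80],(560,300),interpolation=2)]))
E
```

```text
now [ 0.5086 -0.3137  0.159 ] case [-0.0239  0.0447  0.159 ] tilt err [-0.   0.3  0. ] F [ 0.3 -0.8  0. ] gap 0.497 t 8.3333
6 x [27.1, 17.9, -0.2]
5 x [13.2, 31.6, 0.0]
7 x [1.0, 31.1, 8.6]
2 x [0.0, 0.0, 33.8]
```

View pics/t5c.png

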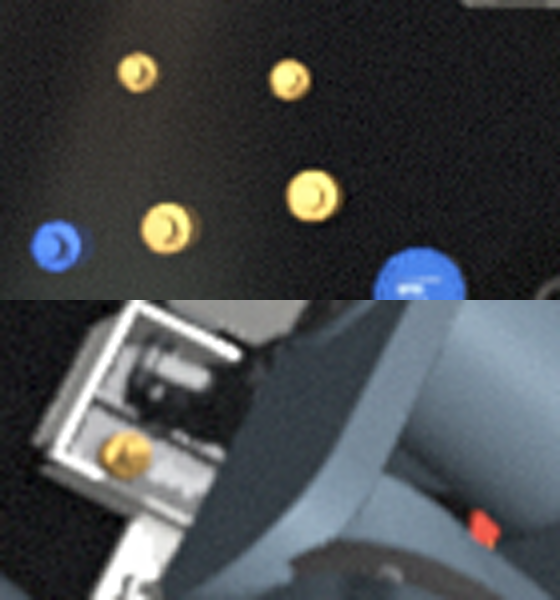

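The first weight stands in the front row (lower panel, pixel (127,455)) and the other four have not moved. On to the next small one.

Emit:
{"op": "play_rows", "data": {
  "rows": [
    [[0,0,0],[27,18,0],0.5],
    [[0,0,0],[27,18,0],0.5],
    [[0,0,0],[27,18,0],0.5],
    [[0,0,0],[27,18,0],0.5],
    [[0,0,0],[27,18,0],0.5],
    [[0,0,0],[27,18,0],0.5],
    [[0,0,0],[13,32,0],0.5],
    [[0,0,0],[13,32,0],0.5],
    [[0,0,0],[13,32,0],0.5],
    [[0,0,0],[13,32,0],0.5],
    [[0,0,0],[13,32,0],0.5],
    [[0,0,0],[1,31,9],0.5]
  ]
}}

```text
t: 9.38
tcp_pos: [0.4551, 0.0617, 0.1477]
tool_rot: [0.254, 0.967, -0.0, 0.002]
force: [0.7, -1.4, -0.1]
finger_gap: 0.499
gripper_force: 0.0
```

Emit:
{"op": "play_rows", "data": {
  "rows": [
    [[0,0,0],[1,31,9],0.5],
    [[0,0,0],[1,31,9],0.5],
    [[0,0,0],[1,31,8],0.5],
    [[0,0,0],[1,31,8],0.5],
    [[0,0,0],[1,31,8],0.5],
    [[0,0,0],[1,31,8],0.5],
    [[0,0,0],[0,0,0],0.5],
    [[0,0,0],[0,0,0],0.5]
  ]
}}

```text
t: 10.05
tcp_pos: [0.5432, 0.2254, 0.0961]
tool_rot: [0.253, 0.967, -0.0, 0.002]
force: [0.4, -0.5, 0.1]
finger_gap: 0.501
gripper_force: 0.0
```

```bash
cat >> h.py <<'E'
def knobs(tag):
    p,d=snap('top',tag); P=cloud('top',d); hsv=cv2.cvtColor(p,cv2.COLOR_RGB2HSV); m=cv2.inRange(hsv,(10,90,60),(30,255,255)); m[:195]=0;m[265:]=0
    n,l,st,c=cv2.connectedComponentsWithStats(m)
    for i in range(1,n):
        Q=P[l==i]; Q=Q[~np.isnan(Q[:,0])]
        if len(Q)>20: Q=Q[Q[:,2]>Q[:,2].max()-.009]; print(c[i].round(),len(Q),((Q.min(0)+Q.max(0))/2).round(4),'case',w2c(Q.mean(0)).round(3))
E
python3 - <<'E'
from h import *
plan([((.541,.2227,.0325),tgt())]); knobs('k1')
E
```

```text
now [0.5432 0.2254 0.0961] case [-0.2589  0.531   0.0961] tilt err [0.  0.2 0.2] F [ 0.4 -0.5  0.1] gap 0.501 t 10.05
2 x [0.3, -1.7, 31.8]
[429. 216.] 23 [ 0.5074 -0.3098  0.0557] case [-0.027  0.047  0.057]
[505. 231.] 1 [ 4.475e-01 -5.190e-01  5.000e-04] case [ 0.024 -0.164  0.   ]
[248. 239.] 32 [0.4566 0.2053 0.0486] case [-0.324  0.471  0.047]
[508. 248.] 25 [ 0.3937 -0.8111 -0.5064] case [ 0.123 -0.446 -0.507]
```

Emit:
{"op": "play_rows", "data": {
  "rows": [
    [[0,0,0],[0,-3,24],0.5],
    [[0,0,0],[0,0,24],0.5],
    [[0,0,0],[0,0,12],0.5],
    [[0,0,0],[0,0,4],0.5],
    [[0,0,0],[0,0,0],1],
    [[0,0,0],[0,0,0],1],
    [[0,0,0],[0,0,0],1],
    [[0,0,0],[0,0,0],1],
    [[0,0,0],[0,0,-30],1],
    [[0,0,0],[0,0,-30],1],
    [[0,0,0],[0,0,-30],1],
    [[0,0,0],[0,0,0],1]
  ]
}}

```text
t: 11.1
tcp_pos: [0.5454, 0.2226, 0.1286]
tool_rot: [0.254, 0.967, 0.002, 0.007]
force: [1.2, -0.2, -0.6]
finger_gap: 0.163
gripper_force: 29.4
```

```bash
python3 - <<'E'
from h import *
plan([((.44,.03,.16),tgt()),((.42,-.14,.165),tgt()),(c2w((-.025,0.0,.16)),tgt()),(c2w((-.025,0,.0575)),tgt())])
E
```

```text
now [0.5454 0.2226 0.1286] case [-0.2556  0.5296  0.1286] tilt err [0.5 0.7 0. ] F [ 1.2 -0.2 -0.6] gap 0.163 t 11.1
7 turn [0.07, 0.11, 0.01] [[-0.5, -31.3, -4.7], [-0.5, -31.3, -4.7], [-0.5, -31.3, -4.7], [-0.4, -31.3, -4.6], [-0.4, -31.3, -4.6], [-0.4, -31.3, -4.6], [-0.4, -31.4, -4.5]]
5 x [-13.2, -31.6, -1.0]
7 x [-23.1, -21.8, 0.7]
3 x [0.0, 0.0, 34.2]
```

Emit:
{"op": "play_rows", "data": {
  "rows": [
    [[0,0,0],[0,-31,-5],1],
    [[0.3,0.6,0],[0,-31,-5],1],
    [[0,0,0],[0,-31,-5],1],
    [[0,0,0],[-1,-31,-5],1],
    [[0,0,0],[-1,-31,-5],1],
    [[0,0,0],[-1,-31,-5],1],
    [[0,0,0],[0,-32,-5],1],
    [[0,0,0],[-13,-32,-1],1],
    [[0,0,0],[-13,-32,-1],1],
    [[0,0,0],[-13,-32,-1],1],
    [[0,0,0],[-13,-32,-1],1],
    [[0,0,0],[-13,-32,-1],1]
  ]
}}

```text
t: 12.1
tcp_pos: [0.4144, -0.1425, 0.1638]
tool_rot: [0.254, 0.967, -0.002, -0.004]
force: [0.4, -0.0, -1.4]
finger_gap: 0.162
gripper_force: 29.5
```

Emit:
{"op": "play_rows", "data": {
  "rows": [
    [[0,0,0],[-23,-21,1],1],
    [[0,0,0],[-23,-22,1],1],
    [[0,0,0],[-23,-22,1],1],
    [[0,0,0],[-23,-22,1],1],
    [[0,0,0],[-23,-22,1],1],
    [[0,0,0],[-23,-22,0],1],
    [[0,0,0],[-23,-22,0],1],
    [[0,0,0],[0,0,0],1],
    [[0,0,0],[0,0,0],1]
  ]
}}

```text
t: 12.85
tcp_pos: [0.48, -0.3551, 0.158]
tool_rot: [0.255, 0.967, -0.002, -0.004]
force: [-0.2, 0.5, -1.8]
finger_gap: 0.165
gripper_force: 29.5
```

```bash
python3 - <<'E'
from h import *
plan([(c2w((-.025,0,.058)),tgt())])
E
```

```text
now [ 0.48   -0.3551  0.158 ] case [-0.0284 -0.0054  0.158 ] tilt err [-0.3 -0.3 -0.1] F [-0.2  0.5 -1.8] gap 0.165 t 12.85
3 turn [-0.1, -0.11, -0.03] [[-1.3, 2.0, 33.3], [-1.3, 1.9, 33.3], [-1.2, 1.9, 33.3]]
```

Emit:
{"op": "play_rows", "data": {
  "rows": [
    [[-0.3,-0.3,0],[-3,5,32],1],
    [[0,0,0],[0,0,32],1],
    [[0,0,0],[0,0,24],1],
    [[0,0,0],[0,0,8],1],
    [[0,0,0],[0,0,4],1],
    [[0,0,0],[0,0,0],1],
    [[0,0,0],[0,0,0],1]
  ]
}}

```text
t: 13.43
tcp_pos: [0.4848, -0.3502, 0.0591]
tool_rot: [0.254, 0.967, 0.0, -0.001]
force: [0.9, -0.5, -0.4]
finger_gap: 0.162
gripper_force: 29.5
```

Emit:
{"op": "play_rows", "data": {
  "rows": [
    [[0,0,0],[0,0,1],1],
    [[0,0,0],[0,0,0],1]
  ]
}}

```text
t: 13.6
tcp_pos: [0.4849, -0.3507, 0.0581]
tool_rot: [0.254, 0.967, -0.0, -0.0]
force: [-0.2, 0.0, -1.2]
finger_gap: 0.166
gripper_force: 29.5
```

Emit:
{"op": "play_rows", "data": {
  "rows": [
    [[0,0,0],[0,0,1.2],1],
    [[0,0,0],[0,0,0],1],
    [[0,0,0],[0,0,0],0.7],
    [[0,0,0],[0,0,0],0.7],
    [[0,0,0],[0,0,-12],0.6],
    [[0,0,0],[0,0,-30],0.5],
    [[0,0,0],[0,0,-34],0.5],
    [[0,0,0],[0,0,-24],0.5],
    [[0,0,0],[23,22,-1],0.5],
    [[0,0,0],[23,22,-1],0.5],
    [[0,0,0],[23,22,-1],0.5],
    [[0,0,0],[23,22,-1],0.5]
  ]
}}

```text
t: 14.6
tcp_pos: [0.4474, -0.2278, 0.1611]
tool_rot: [0.255, 0.967, -0.0, -0.0]
force: [-0.5, -0.5, 0.2]
finger_gap: 0.499
gripper_force: 0.0
```

Emit:
{"op": "play_rows", "data": {
  "rows": [
    [[0,0,0],[23,22,-1],0.5],
    [[0,0,0],[23,22,0],0.5],
    [[0,0,0],[23,22,0],0.5],
    [[0,0,0],[13,32,0],0.5],
    [[0,0,0],[13,32,0],0.5],
    [[0,0,0],[13,32,0],0.5],
    [[0,0,0],[13,32,0],0.5],
    [[0,0,0],[13,32,0],0.5]
  ]
}}

```text
t: 15.27
tcp_pos: [0.4426, 0.0355, 0.1621]
tool_rot: [0.254, 0.967, 0.0, -0.0]
force: [-0.7, -0.3, -1.0]
finger_gap: 0.5
gripper_force: 0.0
```

```bash
python3 - <<'E'
from h import *
plan([((.5482,.334,.10),tgt()),((.5482,.334,.0325),tgt())]); knobs('k2')
E
```

```text
now [0.4426 0.0355 0.1621] case [-0.2531  0.3162  0.1621] tilt err [ 0. -0. -0.] F [-0.7 -0.3 -1. ] gap 0.5 t 15.2667
9 x [6.1, 34.7, 6.9]
2 x [0.0, 0.0, 33.8]
[204. 208.] 25 [0.5482 0.334  0.0332] case [-0.308  0.628  0.033]
[429. 216.] 23 [ 0.5074 -0.3102  0.0571] case [-0.027  0.047  0.057]
[443. 224.] 24 [ 0.483  -0.347   0.0575] case [-0.03   0.003  0.057]
[505. 231.] 1 [ 0.4475 -0.5178  0.003 ] case [ 0.023 -0.163  0.003]
[248. 238.] 32 [0.4566 0.2057 0.0475] case [-0.324  0.471  0.047]
[212. 247.] 36 [0.4355 0.3079 0.0472] case [-0.393  0.55   0.047]
[508. 248.] 10 [ 0.3958 -0.8143 -0.5016] case [ 0.126 -0.445 -0.503]
```

Emit:
{"op": "play_rows", "data": {
  "rows": [
    [[0,0,0],[6,35,7],0.5],
    [[0,0,0],[6,35,7],0.5],
    [[0,0,0],[6,35,7],0.5],
    [[0,0,0],[6,35,7],0.5],
    [[0,0,0],[6,35,7],0.5],
    [[0,0,0],[6,35,7],0.5],
    [[0,0,0],[6,35,7],0.5],
    [[0,0,0],[6,34,7],0.5],
    [[0,0,0],[6,33,6],0.5],
    [[0,0,0],[0,0,0],0.5],
    [[0,0,0],[0,0,0],0.5]
  ]
}}

```text
t: 16.23
tcp_pos: [0.5488, 0.3335, 0.0993]
tool_rot: [0.253, 0.968, 0.0, -0.001]
force: [0.3, -1.4, 0.4]
finger_gap: 0.497
gripper_force: 0.0
```

```bash
python3 - <<'E'
from h import *
plan([((.5482,.334,.032),tgt())])
E
```

```text
now [0.5488 0.3335 0.0993] case [-0.3073  0.6279  0.0993] tilt err [ 0.  -0.1  0.2] F [ 0.3 -1.4  0.4] gap 0.497 t 16.2333
2 x [0.4, 0.1, 33.6]
```

Emit:
{"op": "play_rows", "data": {
  "rows": [
    [[0,0,0],[1,0,26],0.5],
    [[0,0,0],[0,0,26],0.5],
    [[0,0,0],[0,0,12],0.5],
    [[0,0,0],[0,0,4],0.5],
    [[0,0,0],[0,0,0],1],
    [[0,0,0],[0,0,0],1],
    [[0,0,0],[0,0,0],1],
    [[0,0,0],[0,0,0],1],
    [[0,0,0],[0,0,-30],1],
    [[0,0,0],[0,0,-30],1],
    [[0,0,0],[0,0,-30],1],
    [[0,0,0],[-4,-35,-6],1]
  ]
}}

```text
t: 17.23
tcp_pos: [0.5413, 0.306, 0.1341]
tool_rot: [0.253, 0.968, 0.007, 0.007]
force: [2.2, 0.1, -1.6]
finger_gap: 0.164
gripper_force: 29.5
```

Emit:
{"op": "play_rows", "data": {
  "rows": [
    [[0,0,0],[-6,-35,-6],1],
    [[0,0,0],[-6,-35,-6],1],
    [[0,0,0],[-6,-35,-6],1],
    [[0,0,0],[-6,-35,-6],1],
    [[0,0,0],[-6,-35,-6],1],
    [[0,0,0],[-6,-35,0],1],
    [[0,0,0],[-6,-35,0],1],
    [[0,0,0],[-6,-35,0],1],
    [[0,0,0],[0,0,0],1]
  ]
}}

```text
t: 17.98
tcp_pos: [0.4362, 0.0286, 0.1579]
tool_rot: [0.257, 0.966, -0.001, -0.001]
force: [-1.3, 0.5, -1.1]
finger_gap: 0.166
gripper_force: 29.5
```

```bash
python3 - <<'E'
from h import *
plan([((.42,-.14,.165),tgt()),(c2w((-.023,-.045,.16)),tgt()),(c2w((-.023,-.045,.0575)),tgt())])
E
```

```text
now [0.4362 0.0286 0.1579] case [-0.2552  0.3071  0.1579] tilt err [-0.1 -0.1 -0.3] F [-1.3  0.5 -1.1] gap 0.166 t 17.9833
5 x [-13.8, -31.0, -1.4]
8 x [-20.4, -24.7, 0.6]
3 x [0.0, 0.0, 34.2]
```

Emit:
{"op": "play_rows", "data": {
  "rows": [
    [[0,0,0],[-14,-31,-5],1],
    [[0,0,-0.3],[-14,-31,-5],1],
    [[0,0,0],[-14,-31,-5],1],
    [[0,0,0],[-14,-31,-5],1],
    [[0,0,0],[-14,-31,-2],1],
    [[0,0,0],[-20,-25,0],1],
    [[0,0,0],[-20,-25,0],1],
    [[0,0,0],[-20,-25,0],1],
    [[0,0,0],[-20,-25,0],1],
    [[0,0,0],[-20,-25,0],1],
    [[0,0,0],[-21,-25,0],1],
    [[0,0,0],[-21,-25,0],1]
  ]
}}

```text
t: 18.98
tcp_pos: [0.4629, -0.3598, 0.1796]
tool_rot: [0.252, 0.968, 0.0, -0.0]
force: [0.3, -0.7, -0.5]
finger_gap: 0.165
gripper_force: 29.6
```

Emit:
{"op": "play_rows", "data": {
  "rows": [
    [[0,0,0],[-21,-24,0],1],
    [[0,0,0],[0,0,20],1],
    [[0,0,0],[0,0,20],1],
    [[0,0,0],[0,0,20],1],
    [[0,0,0],[0,0,0],1],
    [[0,0,0],[0,0,0],1]
  ]
}}

```text
t: 19.48
tcp_pos: [0.4688, -0.3888, 0.1184]
tool_rot: [0.251, 0.968, 0.001, -0.002]
force: [-0.2, -0.3, -1.7]
finger_gap: 0.163
gripper_force: 29.6
```

```bash
python3 - <<'E'
from h import *
plan([(c2w((-.024,-.045,.058)),tgt())])
E
```

```text
now [ 0.4688 -0.3888  0.1184] case [-0.0216 -0.0403  0.1184] tilt err [ 0.1 -0.2  0.3] F [-0.2 -0.3 -1.7] gap 0.163 t 19.4833
2 turn [0.03, -0.11, 0.17] [[1.1, -2.3, 30.2], [1.2, -2.3, 30.2]]
```

Emit:
{"op": "play_rows", "data": {
  "rows": [
    [[0,0,0.3],[2,-4,26],1],
    [[0,0,0],[0,0,22],1],
    [[0,0,0],[0,0,9],1],
    [[0,0,0],[0,0,4],1],
    [[0,0,0],[0,0,0],1],
    [[0,0,0],[0,0,0],1],
    [[0,0,0],[0,0,0],0.7],
    [[0,0,0],[0,0,0],0.7],
    [[0,0,0],[0,0,-12],0.6],
    [[0,0,0],[0,0,-30],0.5],
    [[0,0,0],[0,0,-34],0.5],
    [[0,0,0],[0,0,-34],0.5]
  ]
}}

```text
t: 20.48
tcp_pos: [0.465, -0.3921, 0.17]
tool_rot: [0.254, 0.967, 0.0, -0.001]
force: [-0.3, -1.0, -0.1]
finger_gap: 0.501
gripper_force: 0.0
```

Emit:
{"op": "play_rows", "data": {
  "rows": [
    [[0,0,0],[20,25,0],0.5],
    [[0,0,0],[20,25,0],0.5],
    [[0,0,0],[20,25,0],0.5],
    [[0,0,0],[20,25,0],0.5],
    [[0,0,0],[20,25,0],0.5],
    [[0,0,0],[20,25,0],0.5],
    [[0,0,0],[20,25,0],0.5],
    [[0,0,0],[20,25,0],0.5],
    [[0,0,0],[14,31,0],0.5],
    [[0,0,0],[14,31,0],0.5],
    [[0,0,0],[14,31,0],0.5],
    [[0,0,0],[14,31,0],0.5]
  ]
}}

```text
t: 21.48
tcp_pos: [0.4369, -0.0026, 0.1697]
tool_rot: [0.254, 0.967, 0.0, 0.0]
force: [0.9, -0.6, 0.1]
finger_gap: 0.497
gripper_force: 0.0
```

```bash
python3 - <<'E'
from h import *
knobs('k3'); plan([((.4566,.2052,.12),tgt()),((.4566,.2052,.045),tgt())])
E
```

```text
[429. 216.] 24 [ 0.5074 -0.3098  0.0567] case [-0.027  0.047  0.057]
[443. 224.] 25 [ 0.4829 -0.3471  0.0569] case [-0.03   0.004  0.057]
[458. 229.] 24 [ 0.4668 -0.391   0.0561] case [-0.023 -0.042  0.057]
[505. 231.] 1 [ 0.4475 -0.5196 -0.0006] case [ 0.024 -0.165 -0.001]
[248. 239.] 32 [0.4566 0.2053 0.0481] case [-0.324  0.471  0.047]
[212. 246.] 37 [0.4355 0.3082 0.0464] case [-0.393  0.55   0.047]
[508. 248.] 19 [ 0.3938 -0.8097 -0.5048] case [ 0.124 -0.446 -0.507]
now [0.4359 0.0026 0.1696] case [-0.2427  0.2842  0.1696] tilt err [ 0.2 -0.1  0.2] F [-0.8  3.2 -0.5] gap 0.499 t 21.5333
6 x [13.6, 31.1, 8.3]
3 x [0.0, 0.0, 25.0]
```

Emit:
{"op": "play_rows", "data": {
  "rows": [
    [[0,0,0],[14,31,8],0.5],
    [[0,0,0],[14,31,8],0.5],
    [[0,0,0],[14,31,8],0.5],
    [[0,0,0],[13,31,8],0.5],
    [[0,0,0],[13,31,8],0.5],
    [[0,0,0],[13,31,8],0.5],
    [[0,0,0],[0,0,0],0.5],
    [[0,0,0],[0,0,0],0.5]
  ]
}}

```text
t: 22.2
tcp_pos: [0.4576, 0.1993, 0.1211]
tool_rot: [0.252, 0.968, 0.0, -0.0]
force: [0.2, -2.2, 0.5]
finger_gap: 0.497
gripper_force: 0.0
```

```bash
python3 - <<'E'
from h import *
plan([((.4566,.2052,.044),tgt())])
E
```

```text
now [0.4576 0.1993 0.1211] case [-0.3206  0.4662  0.1211] tilt err [ 0.  -0.   0.2] F [ 0.2 -2.2  0.5] gap 0.497 t 22.2
3 x [1.3, 1.6, 25.7]
```

Emit:
{"op": "play_rows", "data": {
  "rows": [
    [[0,0,0],[4,5,30],0.5],
    [[0,0,0],[0,0,28],0.5],
    [[0,0,0],[0,0,15],0.5],
    [[0,0,0],[0,0,5],0.5],
    [[0,0,0],[0,0,0],1],
    [[0,0,0],[0,0,0],1],
    [[0,0,0],[0,0,0],1],
    [[0,0,0],[0,0,0],1],
    [[0,0,0],[0,0,-30],1],
    [[0,0,0],[0,0,-34],1],
    [[0,0,0],[0,0,-34],1],
    [[0,0,0],[0,0,-30],1]
  ],
  "grip_force": 45
}}

```text
t: 23.2
tcp_pos: [0.4563, 0.204, 0.1728]
tool_rot: [0.254, 0.967, 0.0, -0.0]
force: [0.4, -0.5, -2.0]
finger_gap: 0.187
gripper_force: 44.2
```

```bash
python3 - <<'E'
from h import *
plan([((.43,0,.18),tgt()),((.42,-.14,.18),tgt()),(c2w((.022,.035,.18)),tgt()),(c2w((.022,.035,.054)),tgt())])
E
```

```text
now [0.4563 0.204  0.1728] case [-0.3241  0.4697  0.1728] tilt err [ 0. -0.  0.] F [ 0.4 -0.5 -2. ] gap 0.187 t 23.2
6 x [-12.9, -31.8, -1.2]
4 x [-15.0, -31.7, 0.0]
7 x [-29.8, -16.8, 0.0]
4 x [0.0, 0.0, 31.5]
```

Emit:
{"op": "play_rows", "data": {
  "rows": [
    [[0,0,0],[-13,-32,-2],1],
    [[0,0,0],[-13,-32,-2],1],
    [[0,0,0],[-13,-32,-2],1],
    [[0,0,0],[-13,-32,-2],1],
    [[0,0,0],[-13,-32,-2],1],
    [[0,0,0],[-13,-32,-2],1],
    [[0,0,0],[-15,-32,0],1],
    [[0,0,0],[-15,-32,0],1],
    [[0,0,0],[-15,-32,0],1],
    [[0,0,0],[-15,-32,0],1],
    [[0,0,0],[-30,-17,0],1],
    [[0,0,0],[-30,-17,0],1]
  ]
}}

```text
t: 24.2
tcp_pos: [0.4536, -0.203, 0.1828]
tool_rot: [0.255, 0.967, 0.0, -0.001]
force: [-0.5, 0.5, -2.1]
finger_gap: 0.181
gripper_force: 44.4
```

Emit:
{"op": "play_rows", "data": {
  "rows": [
    [[0,0,0],[-30,-17,0],1],
    [[0,0,0],[-30,-17,0],1],
    [[0,0,0],[-30,-17,0],1],
    [[0,0,0],[-30,-16,0],1],
    [[0,0,0],[-28,-16,0],1],
    [[0,0,0],[0,0,20],1],
    [[0,0,0],[0,0,20],1],
    [[0,0,0],[0,0,0],1],
    [[0,0,0],[0,0,0],1]
  ]
}}

```text
t: 24.95
tcp_pos: [0.5416, -0.3455, 0.141]
tool_rot: [0.254, 0.967, 0.001, -0.002]
force: [-0.6, -0.5, -0.9]
finger_gap: 0.181
gripper_force: 44.4
```

```bash
python3 - <<'E'
from h import *
plan([(c2w((.022,.035,.056)),tgt())])
E
```

```text
now [ 0.5416 -0.3455  0.141 ] case [0.0205 0.0332 0.141 ] tilt err [ 0.  -0.3  0. ] F [-0.6 -0.5 -0.9] gap 0.181 t 24.95
3 x [-0.5, 0.6, 28.3]
```

Emit:
{"op": "play_rows", "data": {
  "rows": [
    [[0,-0.3,0],[-1,1,30],1],
    [[0,0,0],[0,0,28],1],
    [[0,0,0],[0,0,15],1],
    [[0,0,0],[0,0,8],1],
    [[0,0,0],[0,0,3],1],
    [[0,0,0],[0,0,0],1],
    [[0,0,0],[0,0,0],1]
  ]
}}

```text
t: 25.53
tcp_pos: [0.5452, -0.3469, 0.0595]
tool_rot: [0.254, 0.967, -0.001, 0.003]
force: [0.1, -0.5, -1.9]
finger_gap: 0.185
gripper_force: 44.4
```

Emit:
{"op": "play_rows", "data": {
  "rows": [
    [[0,0,0],[0,0,1.5],1],
    [[0,0,0],[0,0,0],1]
  ]
}}

```text
t: 25.7
tcp_pos: [0.5449, -0.3467, 0.0575]
tool_rot: [0.254, 0.967, -0.001, 0.003]
force: [0.5, 0.2, -2.1]
finger_gap: 0.185
gripper_force: 44.4
```

Emit:
{"op": "play_rows", "data": {
  "rows": [
    [[0,0,0],[0,0,1.5],1],
    [[0,0,0],[0,0,1.5],1],
    [[0,0,0],[0,0,0],1]
  ]
}}

```text
t: 25.95
tcp_pos: [0.5441, -0.3461, 0.0532]
tool_rot: [0.254, 0.967, -0.0, 0.002]
force: [-0.2, 0.9, -2.8]
finger_gap: 0.183
gripper_force: 44.4
```

Emit:
{"op": "play_rows", "data": {
  "rows": [
    [[0,0,0],[0,0,0],0.7],
    [[0,0,0],[0,0,0],0.7],
    [[0,0,0],[0,0,-12],0.65],
    [[0,0,0],[0,0,-30],0.5],
    [[0,0,0],[0,0,-34],0.5],
    [[0,0,0],[0,0,-34],0.5],
    [[0,0,0],[30,17,-10],0.5],
    [[0,0,0],[30,17,0],0.5],
    [[0,0,0],[30,17,0],0.5],
    [[0,0,0],[30,17,0],0.5],
    [[0,0,0],[30,17,0],0.5],
    [[0,0,0],[30,17,0],0.5]
  ]
}}

```text
t: 26.95
tcp_pos: [0.4367, -0.1676, 0.1739]
tool_rot: [0.254, 0.967, -0.001, 0.003]
force: [0.6, 0.1, -0.6]
finger_gap: 0.503
gripper_force: 0.0
```

Emit:
{"op": "play_rows", "data": {
  "rows": [
    [[0,0,0],[30,17,0],0.5],
    [[0,0,0],[15,32,0],0.5],
    [[0,0,0],[15,32,0],0.5],
    [[0,0,0],[15,32,0],0.5],
    [[0,0,0],[15,32,0],0.5],
    [[0,0,0],[13,32,0],0.5],
    [[0,0,0],[0,0,0],0.5]
  ]
}}

```text
t: 27.53
tcp_pos: [0.4346, 0.0409, 0.1734]
tool_rot: [0.251, 0.968, 0.0, 0.002]
force: [0.5, -1.2, 0.9]
finger_gap: 0.502
gripper_force: 0.0
```

```bash
python3 - <<'E'
from h import *
knobs('k4'); plan([((.4358,.3084,.12),tgt()),((.4358,.3084,.044),tgt())])
E
```

```text
[439. 203.] 35 [ 0.5433 -0.3439  0.0544] case [0.021 0.036 0.054]
[429. 216.] 21 [ 0.5075 -0.31    0.0574] case [-0.026  0.047  0.057]
[443. 224.] 27 [ 0.4829 -0.3464  0.0562] case [-0.03   0.004  0.057]
[458. 229.] 26 [ 0.4667 -0.3896  0.0565] case [-0.023 -0.042  0.057]
[505. 231.] 1 [ 0.4475 -0.5188  0.001 ] case [ 0.024 -0.164  0.001]
[212. 247.] 35 [0.4355 0.3089 0.0468] case [-0.393  0.551  0.047]
[508. 248.] 13 [ 0.3959 -0.8097 -0.504 ] case [ 0.124 -0.445 -0.505]
now [0.4348 0.0387 0.1733] case [-0.2615  0.3152  0.1733] tilt err [0.  0.3 0.4] F [-0.3 -0.2  0.7] gap 0.503 t 27.5833
8 turn [0.01, 0.04, 0.05] [[16.3, 29.5, 6.6], [16.3, 29.5, 6.6], [16.4, 29.5, 6.6], [16.4, 29.5, 6.6], [16.4, 29.5, 6.6], [16.4, 29.4, 6.6], [16.4, 29.4, 6.7], [16.5, 29.4, 6.7]]
3 x [0.0, 0.0, 25.3]
```

Emit:
{"op": "play_rows", "data": {
  "rows": [
    [[0,0,0],[16,29,6],0.5],
    [[0,0.3,0.4],[16,29,7],0.5],
    [[0,0,0],[16,29,7],0.5],
    [[0,0,0],[16,29,6],0.5],
    [[0,0,0],[16,30,7],0.5],
    [[0,0,0],[17,30,6],0.5],
    [[0,0,0],[17,30,7],0.5],
    [[0,0,0],[17,30,7],0.5],
    [[0,0,0],[0,0,0],0.5],
    [[0,0,0],[0,0,0],0.5]
  ]
}}

```text
t: 28.42
tcp_pos: [0.4387, 0.3065, 0.1195]
tool_rot: [0.257, 0.967, 0.0, -0.0]
force: [0.0, -0.8, 0.6]
finger_gap: 0.501
gripper_force: 0.0
```

```bash
python3 - <<'E'
from h import *
plan([((.4358,.3085,.044),tgt())])
E
```

```text
now [0.4387 0.3065 0.1195] case [-0.3898  0.5502  0.1195] tilt err [ 0.  -0.1 -0.3] F [ 0.  -0.8  0.6] gap 0.501 t 28.4167
3 x [1.2, 0.1, 25.2]
```

Emit:
{"op": "play_rows", "data": {
  "rows": [
    [[0,0,0],[4,0,30],0.5],
    [[0,0,0],[0,0,28],0.5],
    [[0,0,0],[0,0,13],0.5],
    [[0,0,0],[0,0,5],0.5],
    [[0,0,0],[0,0,0],1],
    [[0,0,0],[0,0,0],1],
    [[0,0,0],[0,0,0],1],
    [[0,0,0],[0,0,0],1],
    [[0,0,0],[0,0,-30],1],
    [[0,0,0],[0,0,-34],1],
    [[0,0,0],[0,0,-34],1],
    [[0,0,0],[0,0,-34],1]
  ]
}}

```text
t: 29.42
tcp_pos: [0.434, 0.3076, 0.1771]
tool_rot: [0.257, 0.966, -0.0, -0.001]
force: [1.4, 1.0, -2.8]
finger_gap: 0.181
gripper_force: 44.3
```

Emit:
{"op": "play_rows", "data": {
  "rows": [
    [[0,0,0],[-16,-30,0],1],
    [[0,0,0],[-16,-30,0],1],
    [[0,0,0],[-16,-30,0],1],
    [[0,0,0],[-16,-30,0],1],
    [[0,0,0],[-16,-30,0],1],
    [[0,0,0],[-16,-30,0],1],
    [[0,0,0],[-16,-30,0],1],
    [[0,0,0],[-16,-30,0],1],
    [[0,0,0],[0,0,0],1]
  ]
}}

```text
t: 30.17
tcp_pos: [0.4269, 0.0312, 0.1759]
tool_rot: [0.26, 0.966, -0.001, 0.001]
force: [0.3, -0.5, -2.6]
finger_gap: 0.186
gripper_force: 44.6
```

```bash
python3 - <<'E'
from h import *
plan([((.42,-.14,.18),tgt()),(c2w((.022,-.035,.18)),tgt()),(c2w((.022,-.035,.054)),tgt())])
E
```

```text
now [0.4269 0.0312 0.1759] case [-0.2646  0.3047  0.1759] tilt err [-0.1  0.1 -0.7] F [ 0.3 -0.5 -2.6] gap 0.186 t 30.1667
5 turn [-0.01, 0.02, -0.14] [[-16.0, -30.3, -0.8], [-15.9, -30.3, -0.8], [-15.9, -30.4, -0.8], [-15.8, -30.4, -0.8], [-15.7, -30.4, -0.8]]
8 x [-26.1, -23.4, 0.0]
4 x [0.0, 0.0, 31.5]
```

Emit:
{"op": "play_rows", "data": {
  "rows": [
    [[0,0,0],[-16,-30,-1],1],
    [[0,0,-0.7],[-16,-30,-1],1],
    [[0,0,0],[-16,-30,-1],1],
    [[0,0,0],[-16,-31,-1],1],
    [[0,0,0],[-16,-31,0],1],
    [[0,0,0],[-26,-23,0],1],
    [[0,0,0],[-26,-23,0],1],
    [[0,0,0],[-26,-23,0],1],
    [[0,0,0],[-26,-24,0],1],
    [[0,0,0],[-26,-24,0],1],
    [[0,0,0],[-26,-24,0],1],
    [[0,0,0],[-26,-23,0],1]
  ]
}}

```text
t: 31.17
tcp_pos: [0.5004, -0.3686, 0.1791]
tool_rot: [0.252, 0.968, 0.0, -0.001]
force: [-0.1, -0.2, -2.5]
finger_gap: 0.182
gripper_force: 44.8
```

Emit:
{"op": "play_rows", "data": {
  "rows": [
    [[0,0,0],[-26,-23,0],1],
    [[0,0,0],[0,0,20],1],
    [[0,0,0],[0,0,20],1],
    [[0,0,0],[0,0,0],1],
    [[0,0,0],[0,0,0],1]
  ]
}}

```text
t: 31.58
tcp_pos: [0.5108, -0.3987, 0.1375]
tool_rot: [0.252, 0.968, 0.001, -0.003]
force: [0.5, -0.4, -1.9]
finger_gap: 0.181
gripper_force: 44.7
```

```bash
python3 - <<'E'
from h import *
plan([(c2w((.022,-.035,.054)),tgt())])
E
```

```text
now [ 0.5108 -0.3987  0.1375] case [ 0.0198 -0.0283  0.1375] tilt err [ 0.1 -0.3  0.3] F [ 0.5 -0.4 -1.9] gap 0.181 t 31.5833
3 turn [0.03, -0.11, 0.11] [[-0.9, -2.3, 27.8], [-0.8, -2.3, 27.8], [-0.8, -2.3, 27.8]]
```

Emit:
{"op": "play_rows", "data": {
  "rows": [
    [[0,0,0],[-1,-6,30],1],
    [[0,-0.3,0.3],[0,0,28],1],
    [[0,0,0],[0,0,14],1],
    [[0,0,0],[0,0,6],1],
    [[0,0,0],[0,0,3],1],
    [[0,0,0],[0,0,1],1],
    [[0,0,0],[0,0,0],1]
  ]
}}

```text
t: 32.17
tcp_pos: [0.5106, -0.4066, 0.0582]
tool_rot: [0.254, 0.967, -0.001, 0.003]
force: [-0.7, -0.2, -2.7]
finger_gap: 0.187
gripper_force: 44.8
```

Emit:
{"op": "play_rows", "data": {
  "rows": [
    [[0,0,0],[0,0,1.5],1],
    [[0,0,0],[0,0,0],1],
    [[0,0,0],[0,0,0],0.7],
    [[0,0,0],[0,0,0],0.7],
    [[0,0,0],[0,0,-12],0.65],
    [[0,0,0],[0,0,-30],0.7],
    [[0,0,0],[0,0,-34],1],
    [[0,0,0],[0,0,-34],1],
    [[0,0,0],[30,17,-20],1],
    [[0,0,0],[30,30,-20],1],
    [[0,0,0],[30,30,-20],1],
    [[0,0,0],[30,30,0],1]
  ]
}}

```text
t: 33.17
tcp_pos: [0.4615, -0.2645, 0.2251]
tool_rot: [0.255, 0.967, -0.003, 0.006]
force: [0.3, 0.1, -0.2]
finger_gap: -0.002
gripper_force: 0.0
```

Emit:
{"op": "play_rows", "data": {
  "rows": [
    [[0,0,0],[15,30,0],1],
    [[0,0,0],[15,30,0],1],
    [[0,0,0],[10,30,0],1],
    [[0,0,0],[0,30,0],1],
    [[0,0,0],[0,0,0],1]
  ]
}}

```text
t: 33.58
tcp_pos: [0.4853, -0.135, 0.2217]
tool_rot: [0.252, 0.968, 0.0, 0.003]
force: [0.0, 0.2, -0.5]
finger_gap: -0.002
gripper_force: 0.0
```

```bash
python3 - <<'E'
from h import *
knobs('k5'); p,d=snap('scene','s6'); plan([])
P=cloud('top',np.load('pics/k5.npy')); p=cv2.imread('pics/k5.png')
cv2.imwrite('pics/k5c.png',cv2.resize(p[165:270,405:515],None,fx=5.5,fy=5.5,interpolation=2))
Q=P.reshape(-1,3);Q=Q[~np.isnan(Q[:,0])];Q=np.array([w2c(a) for a in Q])
m=(abs(Q[:,1])<.06)&(Q[:,0]>.06)&(Q[:,0]<.15)&(Q[:,2]>.075)&(Q[:,2]<.16); k=np.polyfit(Q[m][:,2],Q[m][:,0],1); print('lid',k,np.degrees(np.arctan(k[0])))
np.save('pics/Qc.npy',Q)
m=(abs(Q[:,1])<.035)&(Q[:,0]<-.055)&(Q[:,0]>-.2)&(Q[:,2]>.045)&(Q[:,2]<.19);q=Q[m]; print(q[np.argsort(q[:,0])][::3].round(3).tolist())
E
```

```text
[445. 201.] 9 [ 0.4974 -0.1863  0.5257] case [-0.097  0.15   0.525]
[462. 214.] 38 [ 0.5108 -0.4036  0.0539] case [ 0.022 -0.032  0.055]
[458. 229.] 24 [ 0.4666 -0.3895  0.0575] case [-0.023 -0.042  0.058]
[505. 231.] 1 [ 0.4474 -0.5208 -0.0032] case [ 0.025 -0.166 -0.003]
[508. 248.] 16 [ 0.3957 -0.8076 -0.5048] case [ 0.123 -0.443 -0.506]
now [ 0.4848 -0.1385  0.2213] case [-0.1308  0.1855  0.2213] tilt err [-0.   0.3  0.2] F [ 0.4 -0.1  0.4] gap 0.0 t 33.6833
lid [0.29270584 0.03389437] 16.315061865236988
[]
```

View pics/k5c.png

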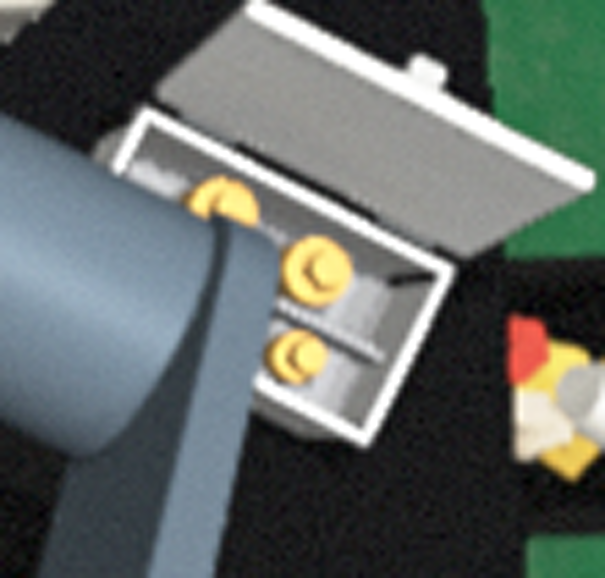

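Both larges (crop (222,200) and (315,270)) stand in the back row, and the visible small at (298,355) is in the front row. The lid stands open at about 1.85 rad. Next I'll go over and behind the lid and push it closed.

```bash
python3 - <<'E'
from h import *
T=tgt(); c=lambda *a:(c2w(a),T)
plan([c(-.06,.03,.235),c(.14,.042,.24),c(.14,.042,.1535),c(.067,.042,.1535),c(.033,.042,.147),c(.0095,.042,.1315),c(-.007,.042,.109),c(-.015,.042,.084)],step=33)
E
```

```text
now [ 0.4848 -0.1385  0.2213] case [-0.1308  0.1855  0.2213] tilt err [-0.   0.3  0.2] F [ 0.4 -0.1  0.4] gap 0.0 t 33.6833
6 x [-11.8, -25.9, -2.3]
7 x [-28.6, 1.7, -0.7]
3 x [0.0, 0.0, 28.8]
3 x [24.3, -0.0, 0.0]
2 x [17.0, 0.0, 3.3]
1 x [23.5, -0.0, 15.5]
1 x [16.5, -0.0, 22.5]
1 x [8.0, 0.0, 25.0]
```

Emit:
{"op": "play_rows", "data": {
  "rows": [
    [[0,0,0],[-12,-26,-3],1],
    [[0,0.3,0.2],[-12,-26,-3],1],
    [[0,0,0],[-12,-26,-3],1],
    [[0,0,0],[-12,-26,-3],1],
    [[0,0,0],[-12,-26,-3],1],
    [[0,0,0],[-12,-26,-3],1],
    [[0,0,0],[-28,2,0],1],
    [[0,0,0],[-28,2,0],1],
    [[0,0,0],[-28,2,0],1],
    [[0,0,0],[-28,2,0],1],
    [[0,0,0],[-29,2,0],1],
    [[0,0,0],[-29,2,0],1]
  ]
}}

```text
t: 34.68
tcp_pos: [0.6234, -0.3866, 0.2383]
tool_rot: [0.257, 0.966, -0.0, -0.001]
force: [0.4, -0.5, -0.1]
finger_gap: 0.002
gripper_force: 0.0
```

Emit:
{"op": "play_rows", "data": {
  "rows": [
    [[0,0,0],[-29,0,0],1],
    [[0,0,0],[0,0,0],1],
    [[0,0,0],[0,0,0],1]
  ]
}}

```text
t: 34.93
tcp_pos: [0.6483, -0.4005, 0.2369]
tool_rot: [0.257, 0.966, 0.0, -0.001]
force: [-0.9, 0.5, -0.1]
finger_gap: 0.001
gripper_force: 0.0
```

```bash
python3 - <<'E'
from h import *
T=tgt(); c=lambda *a:(c2w(a),T)
plan([c(.14,.042,.1535)],step=33)
E
```

```text
now [ 0.6483 -0.4005  0.2369] case [0.1405 0.0378 0.2369] tilt err [-0.  -0.1 -0.3] F [-0.9  0.5 -0.1] gap 0.001 t 34.9333
3 x [0.2, 1.4, 27.8]
```

Emit:
{"op": "play_rows", "data": {
  "rows": [
    [[0,0,-0.3],[0,4,30],1],
    [[0,0,0],[0,0,30],1],
    [[0,0,0],[0,0,23],1],
    [[0,0,0],[12,0,0],1],
    [[0,0,0],[12,0,0],1],
    [[0,0,0],[10,0,0],1],
    [[0,0,0],[10,0,0],1],
    [[0,0,0],[10,0,0],1],
    [[0,0,0],[10,0,0],1],
    [[0,0,0],[9,0,0],1],
    [[0,0,0],[0,0,0],1]
  ]
}}

```text
t: 35.85
tcp_pos: [0.585, -0.3594, 0.1568]
tool_rot: [0.254, 0.967, -0.0, -0.0]
force: [0.1, 0.4, 0.1]
finger_gap: 0.0
gripper_force: 0.0
```

```bash
python3 - <<'E'
from h import *
T=tgt(); c=lambda *a:(c2w(a),T)
plan([c(.033,.042,.147),c(.0095,.042,.1315),c(-.007,.042,.109),c(-.015,.042,.084)],step=14)
E
```

```text
now [ 0.585  -0.3594  0.1568] case [0.0652 0.0425 0.1568] tilt err [-0. -0.  0.] F [0.1 0.4 0.1] gap 0.0 t 35.85
3 x [10.7, -0.2, 3.3]
3 x [7.8, -0.0, 5.2]
2 x [8.3, -0.0, 11.3]
2 x [4.0, 0.0, 12.5]
```

Emit:
{"op": "play_rows", "data": {
  "rows": [
    [[0,0,0],[11,0,3],1],
    [[0,0,0],[11,0,3],1],
    [[0,0,0],[11,0,3],1],
    [[0,0,0],[8,0,5],1],
    [[0,0,0],[8,0,5],1],
    [[0,0,0],[8,0,5],1],
    [[0,0,0],[8,0,11],1],
    [[0,0,0],[8,0,11],1],
    [[0,0,0],[4,0,10],1],
    [[0,0,0],[4,0,10],1],
    [[0,0,0],[0,0,3],1],
    [[0,0,0],[0,0,0],1]
  ]
}}

```text
t: 36.85
tcp_pos: [0.5147, -0.3187, 0.0852]
tool_rot: [0.254, 0.967, 0.001, -0.003]
force: [0.7, 0.3, 0.4]
finger_gap: 0.0
gripper_force: 0.0
```

Emit:
{"op": "play_rows", "data": {
  "rows": [
    [[0,0,0],[0,0,2],1],
    [[0,0,0],[0,0,1],1],
    [[0,0,0],[0,0,0],1]
  ]
}}

```text
t: 37.1
tcp_pos: [0.5161, -0.3194, 0.0832]
tool_rot: [0.253, 0.967, 0.0, -0.001]
force: [-0.9, -0.5, 0.1]
finger_gap: 0.003
gripper_force: 0.0
```

Emit:
{"op": "play_rows", "data": {
  "rows": [
    [[0,0,0],[0,0,1.5],1],
    [[0,0,0],[0,0,1],1],
    [[0,0,0],[0,0,0],1]
  ]
}}

```text
t: 37.35
tcp_pos: [0.5163, -0.3195, 0.083]
tool_rot: [0.253, 0.967, -0.0, -0.001]
force: [-3.2, 1.5, 12.5]
finger_gap: 0.001
gripper_force: 6.5
```

Emit:
{"op": "play_rows", "data": {
  "rows": [
    [[0,0,0],[0,0,1],1],
    [[0,0,0],[0,0,1],1],
    [[0,0,0],[0,0,0],1]
  ]
}}

```text
t: 37.6
tcp_pos: [0.5163, -0.3195, 0.0828]
tool_rot: [0.253, 0.967, -0.0, -0.0]
force: [-6.5, 3.7, 22.8]
finger_gap: 0.0
gripper_force: 11.8
```

Emit:
{"op": "play_rows", "data": {
  "rows": [
    [[0,0,0],[0,0,-10],1],
    [[0,0,0],[0,0,-35],1],
    [[0,0,0],[0,0,-35],1],
    [[0,0,0],[0,0,-35],1],
    [[0,0,0],[22,25,-10],1],
    [[0,0,0],[22,25,0],1],
    [[0,0,0],[22,25,0],1],
    [[0,0,0],[22,25,0],1],
    [[0,0,0],[22,25,0],1],
    [[0,0,0],[22,25,0],1],
    [[0,0,0],[22,25,0],1],
    [[0,0,0],[22,25,0],1]
  ]
}}

```text
t: 38.6
tcp_pos: [0.4608, -0.0574, 0.2043]
tool_rot: [0.254, 0.967, 0.0, -0.0]
force: [0.9, 0.4, -0.4]
finger_gap: -0.002
gripper_force: 0.0
```

Emit:
{"op": "play_rows", "data": {
  "rows": [
    [[0,0,0],[22,28,0],1],
    [[0,0,0],[22,28,0],1],
    [[0,0,0],[10,28,0],1],
    [[0,0,0],[10,28,0],1],
    [[0,0,0],[0,0,0],1]
  ]
}}

```text
t: 39.02
tcp_pos: [0.4606, 0.0744, 0.2045]
tool_rot: [0.251, 0.968, 0.001, 0.0]
force: [-0.6, -1.0, 0.2]
finger_gap: -0.0
gripper_force: 0.0
```

```bash
python3 - <<'E'
from h import *
plan([])
p,d=snap('top','t7'); ps,ds=snap('scene','s7')
P=cloud('top',d); Q=P.reshape(-1,3);ok=~np.isnan(Q[:,0]);Q=Q[ok];uv=np.mgrid[:400,:640].reshape(2,-1).T[ok][:,::-1];Q=np.array([w2c(a) for a in Q])
m=(abs(Q[:,1])<.08)&(abs(Q[:,0])<.045)&(Q[:,2]<.08); print('lid top',np.median(Q[m][:,2]), np.polyfit(Q[m][:,0],Q[m][:,2],1))
m=(abs(Q[:,1])<.012)&(Q[:,0]<-.02)&(Q[:,0]>-.06)&(Q[:,2]>.08); print('keeper',m.sum(),Q[m].min(0),Q[m].max(0))
m=(abs(Q[:,1])<.04)&(Q[:,0]<-.053)&(Q[:,0]>-.2)&(Q[:,2]>.042)
q=np.c_[Q[m],uv[m]]; q=q[np.argsort(-q[:,2])]
for a in q[::2]: print(a.round(3).tolist())
cv2.imwrite('pics/t7c.png',cv2.resize(p[215:275,405:465,::-1],None,fx=10,fy=10,interpolation=2))
u,v=proj('scene',c2w((-.09,0,.09))); u,v=int(u),int(v); print(u,v); cv2.imwrite('pics/s7c.png',cv2.resize(ps[v-35:v+40,u-45:u+45,::-1],None,fx=8,fy=8,interpolation=2))
E
```

```text
now [0.4606 0.0744 0.2045] case [-0.2565  0.3589  0.2045] tilt err [ 0.2 -0.   0.4] F [-0.6 -1.   0.2] gap -0.0 t 39.0167
lid top 0.07452503611596178 [-0.00269494  0.07453371]
keeper 21 [-0.05004493 -0.00534273  0.08032764] [-0.03521945  0.00909006  0.09082067]
[-0.145, 0.007, 0.152, 436.0, 262.0]
[-0.142, -0.003, 0.152, 440.0, 263.0]
[-0.14, 0.004, 0.151, 438.0, 261.0]
[-0.139, 0.001, 0.15, 439.0, 261.0]
[-0.145, 0.001, 0.15, 438.0, 263.0]
[-0.143, 0.004, 0.149, 437.0, 262.0]
[-0.141, -0.0, 0.148, 439.0, 262.0]
[-0.137, 0.007, 0.147, 437.0, 259.0]
[-0.14, 0.008, 0.146, 436.0, 260.0]
[-0.135, 0.004, 0.145, 438.0, 259.0]
[-0.135, -0.002, 0.144, 440.0, 260.0]
[-0.131, 0.002, 0.142, 439.0, 258.0]
[-0.135, 0.008, 0.14, 436.0, 258.0]
[-0.13, -0.001, 0.139, 440.0, 258.0]
[-0.137, 0.006, 0.138, 436.0, 259.0]
[-0.13, 0.004, 0.137, 438.0, 257.0]
[-0.127, -0.001, 0.135, 440.0, 257.0]
[-0.128, 0.001, 0.134, 439.0, 257.0]
[-0.132, 0.007, 0.134, 436.0, 257.0]
[-0.124, 0.002, 0.132, 439.0, 255.0]
[-0.123, 0.017, 0.132, 434.0, 252.0]
[-0.122, 0.011, 0.131, 436.0, 253.0]
[-0.122, 0.005, 0.13, 438.0,
[... 2419 characters left out ...]
011, 0.056, 431.0, 244.0]
[-0.1, 0.014, 0.056, 430.0, 244.0]
[-0.09, -0.003, 0.055, 437.0, 244.0]
[-0.101, -0.012, 0.055, 438.0, 249.0]
[-0.09, 0.002, 0.054, 435.0, 243.0]
[-0.095, 0.012, 0.053, 431.0, 243.0]
[-0.086, -0.012, 0.052, 440.0, 244.0]
[-0.094, 0.015, 0.052, 430.0, 242.0]
[-0.09, 0.008, 0.051, 433.0, 242.0]
[-0.086, 0.013, 0.051, 432.0, 240.0]
[-0.091, -0.002, 0.051, 436.0, 244.0]
[-0.095, -0.007, 0.051, 437.0, 246.0]
[-0.084, 0.014, 0.05, 432.0, 239.0]
[-0.092, -0.012, 0.05, 439.0, 246.0]
[-0.09, -0.015, 0.048, 440.0, 246.0]
[-0.092, -0.001, 0.047, 435.0, 244.0]
[-0.088, 0.016, 0.045, 430.0, 240.0]
[-0.087, -0.015, 0.045, 440.0, 245.0]
[-0.092, 0.004, 0.044, 433.0, 243.0]
427 192
```

View pics/t7c.png

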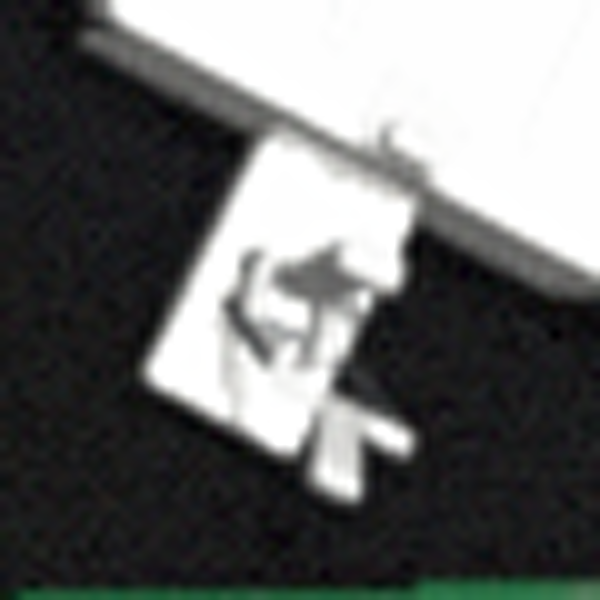

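View pics/s7c.png

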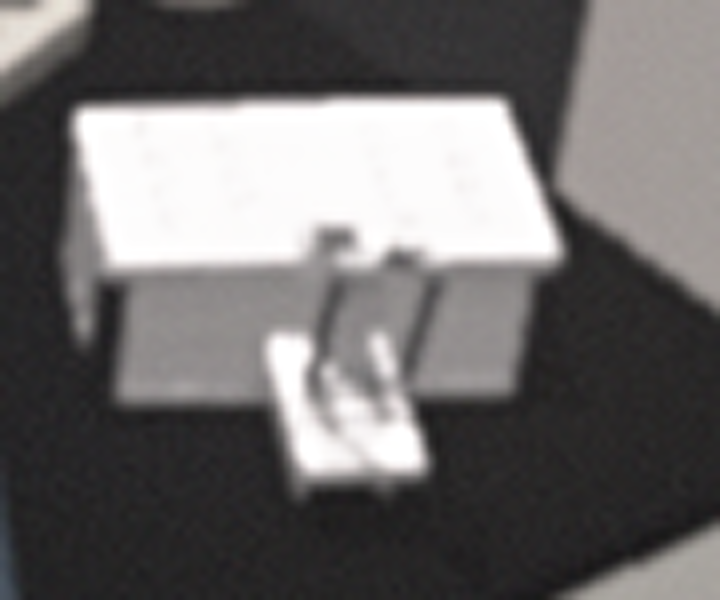

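The lid is flat and closed: its top reads 0.0745 m and level. The latch lever stands at crop pixel (330,270), the bail bar end is at (415,440), and the finger tab tip is at (345,490). The tab spans case (-0.123, 0.130) to (-0.143, 0.151) in x and z, which matches the stated geometry with the pivot at (-0.105, 0.057). I'll grip the tab across its width.

```bash
python3 - <<'E'
from h import *
T=tgt(); c=lambda *a:(c2w(a),T)
plan([c(-.1355,.003,.215),c(-.1355,.003,.1445)],step=34)
E
```

```text
now [0.4603 0.0711 0.2042] case [-0.2552  0.3559  0.2042] tilt err [ 0.  -0.   0.3] F [ 0.4 -0.8  0. ] gap -0.003 t 39.1167
11 x [-10.9, -32.1, -1.0]
3 x [0.0, 0.0, 23.5]
```

Emit:
{"op": "play_rows", "data": {
  "rows": [
    [[0,0,0],[-11,-32,-1],0.5],
    [[0,0,0.3],[-11,-32,-1],0.5],
    [[0,0,0],[-11,-32,-1],0.5],
    [[0,0,0],[-11,-32,-1],0.5],
    [[0,0,0],[-11,-32,-1],0.5],
    [[0,0,0],[-11,-32,-1],0.5],
    [[0,0,0],[-11,-32,-1],0.5],
    [[0,0,0],[-11,-32,-1],0.5],
    [[0,0,0],[-11,-32,-1],0.5],
    [[0,0,0],[-11,-32,-1],0.5],
    [[0,0,0],[-10,-32,0],0.5],
    [[0,0,0],[0,0,0],0.5]
  ],
  "grip_force": 30
}}

```text
t: 40.12
tcp_pos: [0.3897, -0.3034, 0.2144]
tool_rot: [0.259, 0.966, -0.003, 0.001]
force: [0.5, -1.2, -0.6]
finger_gap: 0.501
gripper_force: 0.0
```

```bash
python3 - <<'E'
from h import *
T=tgt(); c=lambda *a:(c2w(a),T)
plan([c(-.1355,.003,.1445)],step=34)
E
```

```text
now [ 0.3897 -0.3034  0.2144] case [-0.1324 -0.0049  0.2144] tilt err [-0.2  0.2 -0.6] F [ 0.5 -1.2 -0.6] gap 0.501 t 40.1167
3 turn [-0.08, 0.07, -0.2] [[1.1, 2.7, 23.3], [1.1, 2.7, 23.3], [1.1, 2.7, 23.3]]
```

Emit:
{"op": "play_rows", "data": {
  "rows": [
    [[0,0,-0.6],[3,8,25],0.5],
    [[0,0,0],[0,0,25],0.5],
    [[0,0,0],[0,0,15],0.5],
    [[0,0,0],[0,0,5],0.5],
    [[0,0,0],[0,0,0],0.5]
  ]
}}

```text
t: 40.53
tcp_pos: [0.3906, -0.2866, 0.1427]
tool_rot: [0.252, 0.968, 0.001, -0.002]
force: [1.2, -0.3, 0.2]
finger_gap: 0.5
gripper_force: 0.0
```

```bash
python3 - <<'E'
from h import *
T=tgt(); c=lambda *a:(c2w(a),T)
plan([c(-.1355,.003,.1445)],step=34)
E
```

```text
now [ 0.3906 -0.2866  0.1427] case [-0.1399  0.0102  0.1427] tilt err [ 0.1 -0.3  0.3] F [ 1.2 -0.3  0.2] gap 0.5 t 40.5333
1 turn [0.06, -0.27, 0.33] [[-4.4, -7.2, -1.8]]
```

Emit:
{"op": "play_rows", "data": {
  "rows": [
    [[0,-0.3,0.3],[-4,-7,-1.5],0.5],
    [[0,0,0],[0,0,0],0.5],
    [[0,0,0],[0,0,0],0.5],
    [[0,0,0],[0,0,0],0.5]
  ]
}}

```text
t: 40.87
tcp_pos: [0.3923, -0.2954, 0.1462]
tool_rot: [0.254, 0.967, -0.001, 0.003]
force: [-0.3, 0.3, 1.5]
finger_gap: 0.497
gripper_force: 0.0
```

```bash
python3 - <<'E'
from h import *
T=tgt(); c=lambda *a:(c2w(a),T)
plan([c(-.1355,.003,.1445)],step=34)
E
```

```text
now [ 0.3923 -0.2954  0.1462] case [-0.1341  0.0033  0.1462] tilt err [-0.   0.3  0.1] F [-0.3  0.3  1.5] gap 0.497 t 40.8667
1 x [1.4, -0.3, 1.7]
```

Now I'll close on the tab.

Emit:
{"op": "play_rows", "data": {
  "rows": [
    [[0,0,0],[1.5,0,1.5],1],
    [[0,0,0],[0,0,0],1],
    [[0,0,0],[0,0,0],1],
    [[0,0,0],[0,0,0],1],
    [[0,0,0],[0,0,0],1]
  ]
}}

```text
t: 41.28
tcp_pos: [0.3902, -0.2947, 0.1441]
tool_rot: [0.253, 0.967, -0.001, 0.002]
force: [-4.6, -2.9, 4.4]
finger_gap: 0.128
gripper_force: 30.7
```

```bash
python3 - <<'E'
from h import *
T=tgt(); s=sense(); k=w2c(s['tcp_pos']); print(k)
piv=np.array([-.1048,.0572]); v=np.array([k[0],k[2]])-piv; r=np.hypot(*v); a0=np.degrees(np.arctan2(v[1],v[0])); print(r,a0)
A=np.linspace(a0,21,15); pts=[(c2w((piv[0]+r*np.cos(np.radians(a)),.003,piv[1]+r*np.sin(np.radians(a)))),T) for a in A[1:]]
plan(pts)
E
```

```text
[-0.13625384  0.00298986  0.14413098]
0.09244641721522748 109.89141210767978
now [ 0.3902 -0.2947  0.1441] case [-0.1363  0.003   0.1441] tilt err [-0.1  0.2  0.1] F [-4.6 -2.9  4.4] gap 0.128 t 41.2833
1 x [-9.8, 0.0, -2.9]
1 x [-10.1, -0.0, -1.8]
1 x [-10.2, 0.0, -0.7]
1 x [-10.2, -0.0, 0.4]
1 x [-10.1, 0.0, 1.5]
1 x [-9.9, -0.0, 2.7]
1 x [-9.5, -0.0, 3.7]
1 x [-9.1, 0.0, 4.8]
1 x [-8.5, 0.0, 5.7]
1 x [-7.8, -0.0, 6.6]
1 x [-7.0, 0.0, 7.5]
1 x [-6.1, -0.0, 8.2]
1 x [-5.2, -0.0, 8.8]
1 x [-4.2, 0.0, 9.3]
```

Emit:
{"op": "play_rows", "data": {
  "rows": [
    [[0,0,0],[-10,0,-3],1],
    [[0,0,0],[-10,0,-2],1],
    [[0,0,0],[-10,0,-1],1],
    [[0,0,0],[-10,0,0.5],1],
    [[0,0,0],[0,0,0],1]
  ]
}}

```text
t: 41.7
tcp_pos: [0.4263, -0.3151, 0.1494]
tool_rot: [0.253, 0.967, -0.001, 0.002]
force: [-3.5, -3.3, 3.1]
finger_gap: 0.128
gripper_force: 31.6
```

Emit:
{"op": "play_rows", "data": {
  "rows": [
    [[0,0,0],[-10,0,1.5],1],
    [[0,0,0],[-10,0,2.5],1],
    [[0,0,0],[-9.5,0,4],1],
    [[0,0,0],[-9,0,5],1],
    [[0,0,0],[0,0,0],1]
  ]
}}

```text
t: 42.12
tcp_pos: [0.4595, -0.3339, 0.136]
tool_rot: [0.253, 0.967, -0.001, 0.002]
force: [-4.2, -4.1, 3.1]
finger_gap: 0.125
gripper_force: 32.2
```

```bash
python3 - <<'E'
from h import *
T=tgt(); s=sense(); k=w2c(s['tcp_pos']); print(k,s['force'],s['finger_gap'])
piv=np.array([-.1048,.0572]); v=np.array([k[0],k[2]])-piv; print(np.hypot(*v),np.degrees(np.arctan2(v[1],v[0])))
r=.0925;A=np.r_[45:20:6j]; plan([(c2w((piv[0]+r*np.cos(np.radians(a)),.003,piv[1]+r*np.sin(np.radians(a)))),T) for a in A])
E
```

```text
[-0.05667073  0.00286854  0.13603716] [-4.24768333 -4.06127965  3.14445399] 0.12533164366682864
0.09236733359869743 58.596363722904
now [ 0.4595 -0.3339  0.136 ] case [-0.0567  0.0029  0.136 ] tilt err [-0.1  0.2  0.1] F [-4.2 -4.1  3.1] gap 0.125 t 42.1167
1 x [-17.3, 0.1, 13.4]
1 x [-5.5, 0.0, 5.9]
1 x [-4.9, -0.0, 6.4]
1 x [-4.3, -0.0, 6.8]
1 x [-3.7, 0.0, 7.2]
1 x [-3.1, 0.0, 7.5]
```

Emit:
{"op": "play_rows", "data": {
  "rows": [
    [[0,0,0],[-9,0,6],1],
    [[0,0,0],[-9,0,6],1],
    [[0,0,0],[-7,0,4.5],1],
    [[0,0,0],[-5,0,6.5],1],
    [[0,0,0],[-4,0,7],1],
    [[0,0,0],[0,0,0],1]
  ]
}}

```text
t: 42.62
tcp_pos: [0.4882, -0.3502, 0.1054]
tool_rot: [0.253, 0.967, -0.001, 0.001]
force: [-3.2, -5.1, 0.1]
finger_gap: 0.13
gripper_force: 31.6
```

```bash
python3 - <<'E'
from h import *
T=tgt(); s=sense(); k=w2c(s['tcp_pos']); print(k,s['force'],s['finger_gap'])
piv=np.array([-.1048,.0572]); v=np.array([k[0],k[2]])-piv; print(np.hypot(*v),np.degrees(np.arctan2(v[1],v[0])))
r=.0925;A=np.r_[27,23,20]; plan([(c2w((piv[0]+r*np.cos(np.radians(a)),.003,piv[1]+r*np.sin(np.radians(a)))),T) for a in A])
E
```

```text
[-0.02366303  0.00281997  0.10537153] [-3.151447   -5.14522734  0.14558035] 0.13019532140554443
0.0943594372230187 30.697870586389662
now [ 0.4882 -0.3502  0.1054] case [-0.0237  0.0028  0.1054] tilt err [-0.1  0.2  0.2] F [-3.2 -5.1  0.1] gap 0.13 t 42.6167
1 x [-1.3, 0.2, 6.2]
1 x [-2.7, 0.0, 5.9]
1 x [-1.8, -0.0, 4.5]
```

Emit:
{"op": "play_rows", "data": {
  "rows": [
    [[0,0,0],[-1.5,0,6],1],
    [[0,0,0],[-2,0,5],1],
    [[0,0,0],[-1,0,3],1],
    [[0,0,0],[0,0,0],1]
  ]
}}

```text
t: 42.95
tcp_pos: [0.4929, -0.353, 0.0926]
tool_rot: [0.253, 0.967, -0.002, 0.002]
force: [-1.9, -5.4, 2.8]
finger_gap: 0.127
gripper_force: 31.5
```

```bash
python3 - <<'E'
from h import *
s=sense(); k=w2c(s['tcp_pos']); print(k,s['force'],s['finger_gap'])
p,d=snap('scene','s8'); u,v=map(int,proj('scene',c2w((-.05,0,.09)))); cv2.imwrite('pics/s8c.png',cv2.resize(p[v-35:v+40,u-45:u+45,::-1],None,fx=8,fy=8,interpolation=2))
E
```

```text
[-0.01820166  0.00264148  0.09258791] [-1.92462265 -5.42995915  2.80903422] 0.1267562889751166
```

View pics/s8c.png

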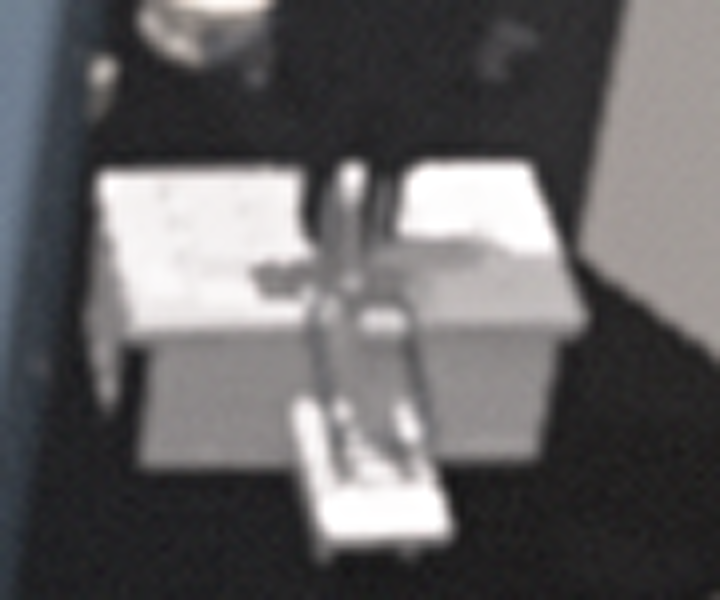

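The crop shows the bail lying over the lid, held by the fingers at (350,200), with its wires either side of the lever. A little further down.

Emit:
{"op": "play_rows", "data": {
  "rows": [
    [[0,0,0],[-1,0,2],1],
    [[0,0,0],[0,0,1],1],
    [[0,0,0],[0,0,0],1]
  ]
}}

```text
t: 43.25
tcp_pos: [0.4934, -0.3533, 0.091]
tool_rot: [0.253, 0.967, -0.002, 0.002]
force: [-4.6, -4.6, 6.8]
finger_gap: 0.128
gripper_force: 32.0
```

Emit:
{"op": "play_rows", "data": {
  "rows": [
    [[0,0,0],[0,0,2],1],
    [[0,0,0],[0,0,1],1],
    [[0,0,0],[0,0,0],1]
  ]
}}

```text
t: 43.5
tcp_pos: [0.4935, -0.3534, 0.0905]
tool_rot: [0.253, 0.967, -0.002, 0.003]
force: [-6.5, -1.2, 21.8]
finger_gap: 0.128
gripper_force: 33.5
```

Emit:
{"op": "play_rows", "data": {
  "rows": [
    [[0,0,0],[0,0,2],1],
    [[0,0,0],[0,0,0],1],
    [[0,0,0],[0,0,0],1]
  ]
}}

```text
t: 43.75
tcp_pos: [0.4942, -0.3539, 0.0891]
tool_rot: [0.253, 0.967, -0.003, 0.004]
force: [-6.1, -1.3, 22.8]
finger_gap: 0.126
gripper_force: 34.9
```

Emit:
{"op": "play_rows", "data": {
  "rows": [
    [[0,0,0],[0,0,-1],0.7],
    [[0,0,0],[0,0,0],0.6],
    [[0,0,0],[0,0,0],0.5],
    [[0,0,0],[0,0,-10],0.5],
    [[0,0,0],[0,0,-20],0.5],
    [[0,0,0],[0,0,-30],1],
    [[0,0,0],[20,30,-10],1],
    [[0,0,0],[20,30,-10],1],
    [[0,0,0],[20,30,0],1],
    [[0,0,0],[20,30,0],1],
    [[0,0,0],[20,30,0],1],
    [[0,0,0],[20,30,0],1]
  ]
}}

```text
t: 44.75
tcp_pos: [0.4765, -0.134, 0.1654]
tool_rot: [0.254, 0.967, 0.0, 0.001]
force: [1.0, 0.8, -0.1]
finger_gap: 0.003
gripper_force: 0.0
```

Emit:
{"op": "play_rows", "data": {
  "rows": [
    [[0,0,0],[15,30,0],1],
    [[0,0,0],[15,30,0],1],
    [[0,0,0],[15,30,0],1],
    [[0,0,0],[0,0,0],1]
  ]
}}

```text
t: 45.08
tcp_pos: [0.4801, -0.0299, 0.165]
tool_rot: [0.251, 0.968, 0.001, -0.0]
force: [0.4, -0.9, -0.4]
finger_gap: 0.0
gripper_force: 0.0
```

```bash
cat > lt.py <<'E'
from h import *
import sys
plan([]); p,d=snap('top',sys.argv[1]); P=cloud('top',d)
cv2.imwrite(f'pics/{sys.argv[1]}c.png',cv2.resize(p[210:270,405:465,::-1],None,fx=10,fy=10,interpolation=2))
Q=P.reshape(-1,3);Q=Q[~np.isnan(Q[:,0])];Q=np.array([w2c(a) for a in Q])
m=(abs(Q[:,1])<.08)&(abs(Q[:,0])<.045)&(Q[:,2]<.078); print('lid',np.polyfit(Q[m][:,0],Q[m][:,2],1))
m=(abs(Q[:,1]-.003)<.03)&(Q[:,0]<.03)&(Q[:,0]>-.16)&((Q[:,2]>.0785)|(Q[:,0]<-.06)&(Q[:,2]>.047))
q=Q[m]; print(q[np.argsort(q[:,0])][::2].round(3).tolist())
E
python3 lt.py t9
```

```text
now [ 0.4801 -0.0299  0.165 ] case [-0.1883  0.2777  0.165 ] tilt err [ 0.1 -0.   0.4] F [ 0.4 -0.9 -0.4] gap 0.0 t 45.0833
lid [-0.00212335  0.0743837 ]
[[-0.106, 0.014, 0.058], [-0.106, -0.01, 0.058], [-0.105, 0.013, 0.06], [-0.105, -0.011, 0.061], [-0.104, 0.023, 0.061], [-0.104, -0.019, 0.056], [-0.104, -0.002, 0.061], [-0.103, 0.004, 0.058], [-0.103, -0.014, 0.058], [-0.102, 0.014, 0.06], [-0.102, 0.002, 0.061], [-0.102, -0.01, 0.06], [-0.101, 0.017, 0.059], [-0.101, -0.007, 0.059], [-0.1, 0.014, 0.057], [-0.099, -0.015, 0.059], [-0.099, 0.012, 0.058], [-0.098, -0.019, 0.056], [-0.097, -0.013, 0.062], [-0.097, 0.014, 0.053], [-0.096, 0.012, 0.054], [-0.095, 0.018, 0.061], [-0.095, -0.018, 0.063], [-0.094, -0.009, 0.054], [-0.093, -0.015, 0.059], [-0.092, -0.006, 0.052], [-0.092, -0.017, 0.061], [-0.091, 0.004, 0.052], [-0.091, -0.002, 0.051], [-0.091, -0.008, 0.05], [-0.091, 0.021, 0.063], [-0.09, -0.003, 0.055], [-0.09, 0.013, 0.05], [-0.09, -0.004, 0.061], [-0.09, -0.011, 0.05], [-0.089, -0.005, 0.065], [-0.089, 0.006, 0.061], [-0.089, -0.018, 0.063], [-0.089, 0.011, 0.058], [
[... 1470 characters left out ...]
17, 0.081], [-0.033, 0.01, 0.08], [-0.033, -0.002, 0.079], [-0.032, 0.02, 0.081], [-0.032, 0.002, 0.082], [-0.031, 0.005, 0.081], [-0.03, -0.002, 0.084], [-0.028, 0.0, 0.088], [-0.028, 0.0, 0.081], [-0.027, -0.002, 0.088], [-0.026, 0.001, 0.088], [-0.025, 0.006, 0.082], [-0.024, -0.002, 0.091], [-0.022, 0.006, 0.087], [-0.022, 0.005, 0.093], [-0.021, 0.003, 0.094], [-0.02, 0.007, 0.095], [-0.019, 0.006, 0.085], [-0.019, 0.005, 0.096], [-0.018, 0.002, 0.095], [-0.017, 0.007, 0.092], [-0.016, 0.005, 0.092], [-0.015, 0.003, 0.094], [-0.014, 0.001, 0.095], [-0.013, -0.0, 0.098], [-0.013, -0.002, 0.102], [-0.011, 0.007, 0.098], [-0.01, 0.004, 0.097], [-0.007, 0.031, 0.079], [0.021, 0.002, 0.079]]
```

View pics/t9c.png

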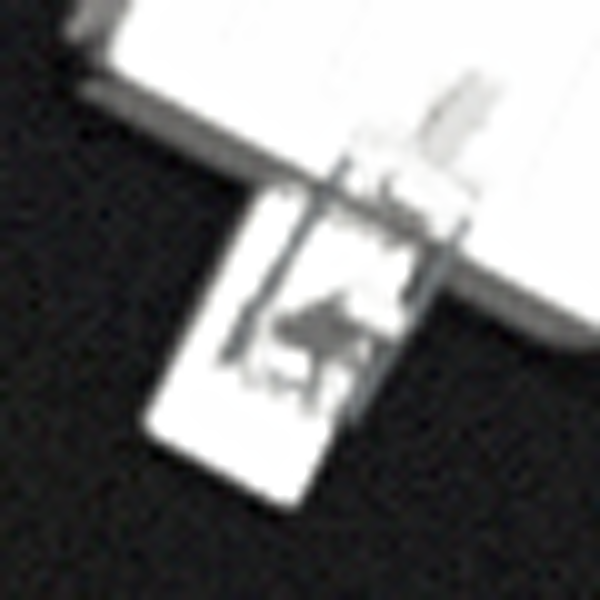

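The bail's bar lies behind the keeper: bar centre at case (-0.034, 0.0785) in x and z against the keeper's resting point at (-0.0425, 0.077). It crosses the crop near (340,150) to (475,190), with the keeper post at (390,215). Next is the lever, pushed from the lid side.

```bash
python3 - <<'E'
from h import *
T=tgt(); c=lambda *a:(c2w(a),T)
plan([c(-.07,.03,.165),c(-.0615,.002,.135),c(-.0615,.002,.1)],step=34)
E
```

```text
now [ 0.481  -0.0323  0.1651] case [-0.1863  0.276   0.1651] tilt err [0.  0.1 0.4] F [-0.5 -0.  -0.7] gap -0.0 t 45.1333
9 turn [0.0, 0.01, 0.05] [[-12.7, -27.4, 0.0], [-12.8, -27.4, 0.0], [-12.8, -27.4, 0.0], [-12.8, -27.4, 0.0], [-12.8, -27.4, 0.0], [-12.8, -27.4, 0.0], [-12.9, -27.4, 0.0], [-12.9, -27.4, 0.0], [-12.9, -27.3, 0.0]]
2 x [-4.2, -14.0, 15.0]
2 x [0.0, 0.0, 17.5]
```

Emit:
{"op": "play_rows", "data": {
  "rows": [
    [[0,0,0],[-13,-27,0],1],
    [[0,0,0.4],[-13,-27,0],1],
    [[0,0,0],[-13,-27,0],1],
    [[0,0,0],[-13,-27,0],1],
    [[0,0,0],[-13,-27,0],1],
    [[0,0,0],[-13,-28,0],1],
    [[0,0,0],[-13,-28,0],1],
    [[0,0,0],[-13,-28,0],1],
    [[0,0,0],[-12,-28,0],1],
    [[0,0,0],[-4,-13,12],1],
    [[0,0,0],[-4,-13,12],1],
    [[0,0,0],[0,0,0],1]
  ]
}}

```text
t: 46.13
tcp_pos: [0.4525, -0.3353, 0.1385]
tool_rot: [0.258, 0.966, 0.001, -0.0]
force: [-0.2, 0.0, 0.7]
finger_gap: -0.002
gripper_force: 0.0
```

Emit:
{"op": "play_rows", "data": {
  "rows": [
    [[0,0,0],[0,0,0],1],
    [[0,0,0],[0,0,0],1]
  ]
}}

```text
t: 46.3
tcp_pos: [0.4541, -0.3324, 0.1408]
tool_rot: [0.256, 0.967, 0.001, 0.001]
force: [-0.3, 0.2, 0.1]
finger_gap: -0.003
gripper_force: 0.0
```

```bash
python3 - <<'E'
from h import *
T=tgt(); c=lambda *a:(c2w(a),T)
plan([c(-.0615,.002,.1)],step=34)
E
```

```text
now [ 0.4541 -0.3324  0.1408] case [-0.0621  0.0016  0.1408] tilt err [ 0.1  0.  -0.3] F [-0.3  0.2  0.1] gap -0.003 t 46.3
2 x [-0.3, 0.2, 20.4]
```

Emit:
{"op": "play_rows", "data": {
  "rows": [
    [[0,0,-0.3],[-0.5,0,20],1],
    [[0,0,0],[0,0,15],1],
    [[0,0,0],[0,0,6],1],
    [[0,0,0],[0,0,0],1],
    [[0,0,0],[5,0,0],1],
    [[0,0,0],[5,0,0.5],1],
    [[0,0,0],[5,0,0.5],1],
    [[0,0,0],[5,0,0.5],1],
    [[0,0,0],[0,0,0],1]
  ]
}}

```text
t: 47.05
tcp_pos: [0.4371, -0.3244, 0.0997]
tool_rot: [0.254, 0.967, -0.001, 0.002]
force: [-0.1, -0.5, 0.8]
finger_gap: -0.002
gripper_force: 0.1
```

```bash
python3 - <<'E'
from h import *
T=tgt(); c=lambda *a:(c2w(a),T)
plan([c(-.0922,.002,.098),c(-.1066,.002,.0917),c(-.118,.002,.0808),c(-.125,.002,.0667),c(-.1265,.002,.059)],step=6)
E
```

```text
now [ 0.4371 -0.3244  0.0997] case [-0.0808  0.0001  0.0997] tilt err [-0.   0.2 -0. ] F [-0.1 -0.5  0.8] gap -0.002 t 47.05
2 x [5.7, 0.9, 0.8]
3 x [4.8, -0.0, 2.1]
3 x [3.8, -0.0, 3.6]
3 x [2.3, 0.0, 4.7]
2 x [0.7, -0.0, 3.8]
```

Emit:
{"op": "play_rows", "data": {
  "rows": [
    [[0,0,0],[6,1,1],1],
    [[0,0,0],[6,0,1],1],
    [[0,0,0],[5,0,2],1],
    [[0,0,0],[5,0,2],1],
    [[0,0,0],[5,0,2],1],
    [[0,0,0],[0,0,0],1]
  ]
}}

```text
t: 47.55
tcp_pos: [0.4138, -0.3101, 0.0903]
tool_rot: [0.254, 0.967, -0.0, 0.001]
force: [1.0, -3.2, 0.4]
finger_gap: 0.003
gripper_force: 1.1
```

Emit:
{"op": "play_rows", "data": {
  "rows": [
    [[0,0,0],[4,0,3.5],1],
    [[0,0,0],[4,0,3.5],1],
    [[0,0,0],[4,0,3.5],1],
    [[0,0,0],[0,0,0],1]
  ]
}}

```text
t: 47.88
tcp_pos: [0.4022, -0.3024, 0.079]
tool_rot: [0.254, 0.967, 0.001, -0.001]
force: [-0.0, 0.3, -0.1]
finger_gap: -0.001
gripper_force: 0.2
```

Emit:
{"op": "play_rows", "data": {
  "rows": [
    [[0,0,0],[2.5,0,4.5],1],
    [[0,0,0],[2.5,0,4.5],1],
    [[0,0,0],[2,0,4.5],1],
    [[0,0,0],[0,0,0],1]
  ]
}}

```text
t: 48.22
tcp_pos: [0.3968, -0.2997, 0.0655]
tool_rot: [0.254, 0.967, 0.001, -0.0]
force: [0.2, 0.2, -0.7]
finger_gap: -0.003
gripper_force: 0.0
```

Emit:
{"op": "play_rows", "data": {
  "rows": [
    [[0,0,0],[0,0,4],1],
    [[0,0,0],[0,0,3],1],
    [[0,0,0],[0,0,0],1]
  ]
}}

```text
t: 48.47
tcp_pos: [0.3981, -0.3011, 0.0592]
tool_rot: [0.254, 0.967, -0.0, 0.001]
force: [0.4, -0.2, 0.3]
finger_gap: 0.001
gripper_force: 0.0
```

```bash
python3 - <<'E'
from h import *
plan([])
E
```

```text
now [ 0.3981 -0.3011  0.0592] case [-0.1262  0.0013  0.0592] tilt err [0.  0.1 0. ] F [ 0.4 -0.2  0.3] gap 0.001 t 48.4667
```

Emit:
{"op": "play_rows", "data": {
  "rows": [
    [[0,0,0],[0,0,1.5],1],
    [[0,0,0],[0,0,1.5],1],
    [[0,0,0],[0,0,0],1]
  ]
}}

```text
t: 48.72
tcp_pos: [0.3985, -0.3014, 0.0579]
tool_rot: [0.254, 0.967, -0.001, 0.002]
force: [-1.8, 0.4, 9.3]
finger_gap: -0.0
gripper_force: 4.5
```

Emit:
{"op": "play_rows", "data": {
  "rows": [
    [[0,0,0],[0,0,1],1],
    [[0,0,0],[0,0,1],1],
    [[0,0,0],[0,0,0],1]
  ]
}}

```text
t: 48.97
tcp_pos: [0.3985, -0.3015, 0.0575]
tool_rot: [0.254, 0.967, -0.001, 0.002]
force: [-3.3, 2.5, 22.9]
finger_gap: 0.003
gripper_force: 11.6
```

Emit:
{"op": "play_rows", "data": {
  "rows": [
    [[0,0,0],[0,0,-10],1],
    [[0,0,0],[0,0,-30],1],
    [[0,0,0],[0,0,-30],1],
    [[0,0,0],[0,0,-30],1],
    [[0,0,0],[8,30,-10],1],
    [[0,0,0],[8,30,0],1],
    [[0,0,0],[8,30,0],1],
    [[0,0,0],[8,30,0],1],
    [[0,0,0],[8,30,0],1],
    [[0,0,0],[8,30,0],1],
    [[0,0,0],[8,30,0],1],
    [[0,0,0],[8,30,0],1]
  ]
}}

```text
t: 49.97
tcp_pos: [0.4605, -0.0592, 0.1648]
tool_rot: [0.254, 0.967, -0.0, 0.002]
force: [0.3, 0.2, 0.4]
finger_gap: -0.001
gripper_force: 0.0
```

Emit:
{"op": "play_rows", "data": {
  "rows": [
    [[0,0,0],[0,30,0],1],
    [[0,0,0],[0,30,0],1],
    [[0,0,0],[0,0,0],1],
    [[0,0,0],[0,0,0],1]
  ]
}}

```text
t: 50.3
tcp_pos: [0.4902, -0.0071, 0.1647]
tool_rot: [0.253, 0.968, -0.0, 0.002]
force: [-0.6, 0.1, 0.5]
finger_gap: -0.002
gripper_force: 0.0
```

```bash
python3 lt.py t10
```

```text
now [ 0.4902 -0.0071  0.1647] case [-0.1907  0.3025  0.1647] tilt err [0.  0.2 0.2] F [-0.6  0.1  0.5] gap -0.002 t 50.3
lid [-0.00084488  0.07444719]
[[-0.142, 0.006, 0.049], [-0.141, 0.003, 0.049], [-0.14, 0.007, 0.048], [-0.14, -0.005, 0.051], [-0.138, 0.004, 0.047], [-0.137, -0.004, 0.05], [-0.136, 0.0, 0.051], [-0.136, -0.007, 0.048], [-0.135, 0.003, 0.048], [-0.134, 0.008, 0.052], [-0.132, 0.006, 0.052], [-0.132, -0.002, 0.048], [-0.131, -0.004, 0.047], [-0.129, -0.001, 0.048], [-0.129, 0.01, 0.049], [-0.128, -0.003, 0.049], [-0.127, -0.005, 0.05], [-0.126, 0.01, 0.048], [-0.123, 0.0, 0.05], [-0.122, 0.01, 0.05], [-0.122, -0.003, 0.047], [-0.121, -0.005, 0.05], [-0.12, -0.001, 0.051], [-0.119, 0.002, 0.05], [-0.118, -0.005, 0.047], [-0.117, 0.005, 0.047], [-0.116, 0.003, 0.048], [-0.115, 0.002, 0.052], [-0.115, -0.005, 0.049], [-0.114, -0.001, 0.052], [-0.112, 0.009, 0.051], [-0.112, 0.003, 0.05], [-0.111, -0.006, 0.049], [-0.11, -0.003, 0.049], [-0.109, 0.007, 0.05], [-0.107, 0.011, 0.048], [-0.106, 0.008, 0.049], [-0.106, -0.004, 0.049], [-0.104, -0.007, 0.048], [-0.103, 0.00
[... 1177 characters left out ...]
, 0.09], [-0.044, 0.001, 0.087], [-0.043, -0.001, 0.088], [-0.042, 0.009, 0.08], [-0.041, 0.014, 0.079], [-0.041, 0.001, 0.084], [-0.041, 0.018, 0.081], [-0.04, -0.011, 0.082], [-0.04, -0.017, 0.081], [-0.04, 0.005, 0.083], [-0.039, 0.003, 0.087], [-0.039, 0.002, 0.091], [-0.037, -0.001, 0.087], [-0.037, 0.004, 0.086], [-0.036, 0.003, 0.096], [-0.035, 0.007, 0.091], [-0.035, -0.015, 0.08], [-0.034, 0.004, 0.097], [-0.033, 0.002, 0.098], [-0.032, 0.007, 0.096], [-0.031, 0.005, 0.103], [-0.031, -0.002, 0.101], [-0.03, -0.003, 0.105], [-0.03, 0.007, 0.1], [-0.029, 0.02, 0.079], [-0.028, -0.002, 0.104], [-0.027, 0.007, 0.103], [-0.026, 0.005, 0.104], [-0.006, 0.017, 0.08], [0.008, 0.002, 0.079]]
```

View pics/t10c.png

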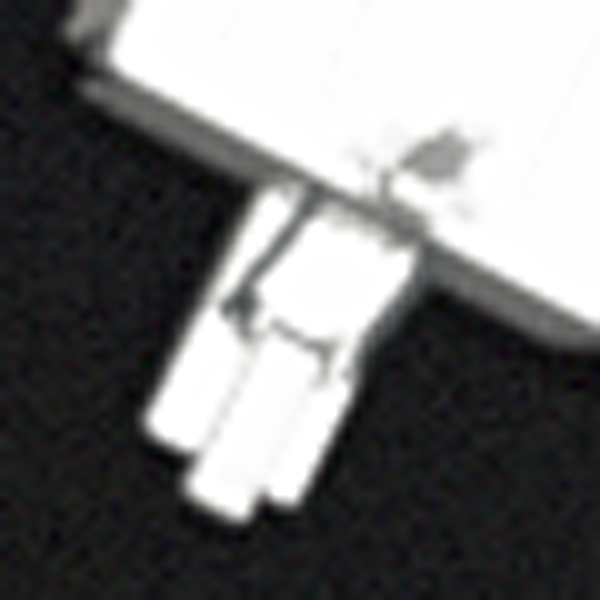

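The lever lies flat and level (crop (225,500) to (330,330), top at z about 0.049 along its length). The bar sits in the keeper's corner at x of about -0.041 and the lid is level. Handing in.

```bash
python3 -c "
from station import *
print(sign_off())"
```

```text
the job is handed in; nothing more can be done
None
```

The job is handed in, but the hand-in call gave no verdict back: all five brass weights (two large, three small) are upright in their rows, the lid is closed, the bail's bar is behind the keeper and the lever is pressed flat.

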